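# Unhook the pressing weight past its sprung keeper and set it on the glued block

## Task

Take the pressing weight off its safety hook: with the gripper on its wooden grip, push the weight's own hanging bar back gently against the sprung keeper until it is clear of the beak, lift it out and draw it off the hook, with no more force than the keeper's spring needs, and without pressing on the hook or keeper with the gripper. Then set it down gently, upright and squarely in the middle of the cork-faced pad on the carved print block, so that it presses the glued repair, and let go. Leave everything else on the table where it is.

Things in the scene. Friction and masses are not known exactly. Their poses are not given: they have to be found in the camera images.
- stand: Fixed hook stand, turned up to 0.35 rad. Origin on the table under the middle of the hook's nominal throat; +x from the hook's tip back to the post; z up. Grey foot 170 x 120 x 10 (x -60 to 110), post 24 x 30 at x 75 to 99, clamp head to z 123. From it a hook arm 14 wide (top z 115, underside 103) runs towards -x to an upturned tip. Nothing is higher than z 138.
- hook_throat (a point): Nominal middle of the hook's throat on the bar's axis, stand x 0, z 120; axes as the stand's. The hook is clamped up to 9 mm nearer or farther along x: this offset c is the same for tip, beak and keeper, and is not measured, so feel for it. Inner face of the tip at x = c - 16. The bar rests on the seat at z 115; friction there adds to a push, unless the bar is first raised 3 mm.
- hook_beak (a point): Nominal free end of the beak at its underside, stand x 13, z 131; the real one is at x = 13 + c. The beak, 16 wide and 7 thick (top z 138), bends back from the tip to +x and roofs over the bar with 6 mm of play, so that the bar cannot go straight up. The bar's centre must be pushed to x = c + 18 or more before it can be lifted past.
- hook_keeper (a point): Nominal front face of the sprung keeper at bar height, stand x 16, z 120; really x = 16 + c. Upright tongue 24 wide, top z 138, pivoted 30 lower in a lug (bottom z 83); swings to +x, springs shut. Resists with 2.5 N at first touch, +0.35 N per mm: bar clears the beak after 7 mm (5 N), well clear at 9 to 11 mm (6 N); hard stop at 12 mm (7 N). Over 16 N would bend it.
- weight_grip (a point): Centre of the wooden grip, a level block 14 (x) x 78 (y) x 26 (z), on top of the loose pressing weight (0.4 to 0.7 kg). Axes are the weight's, z up. Steel base plate 44 (x) x 84 (y) x 16: its underside is 146 below this point. Two 8 mm uprights at y -34 and +34. It starts hanging in the hook by its bar, x nearly along the stand's x, underside 20 above the table.
- weight_bar (a point): Centre of the weight's round hanging bar, 10 thick, along the weight's y between the uprights, 46 below the grip's centre, 100 above the weight's underside and 84 above its base plate. It starts on the seat (stand z 120) near the middle of the throat, a few mm free either side. It is over the beak when above stand z 144; then the weight is drawn off to stand -x.
- pad_top (a point): Centre of the top face of the cork-faced pressing pad, 64 (x) x 104 (y), 10 thick, fixed on the carved print block (wooden board 200 x 160 x 20, fixed on the table, turned up to 0.3 rad). This point is 30 above the table; axes along the pad's sides, z up. The springy pad gives 1 to 2 mm under the weight.
- ink_tin: Bystander: low round metal jar with a black cap, 56 across, 35 high, standing between the hook stand and the print block; origin at its underside. Leave alone.
- gouge: Bystander: carving gouge lying flat, about 120 long, 16 thick; origin at its underside. Leave alone.
- brayer: Bystander: ink roller with a dark wooden handle, lying flat, roller 90 long and 36 thick; origin at its underside. Leave alone.
- baren: Bystander: flat dark wooden rubbing disc with a knob, 104 across, 34 high; origin at its underside. Leave alone.
- tumbler: Bystander: open metal drinking cup, 72 across, 140 high; origin at its underside. Leave alone.
- offcut: Bystander: loose wood offcut, 110 x 50 x 22; origin at its underside. Leave alone.
Things that resemble listed ones, but are neither listed nor needed, are in the scene too. What is shaped like the part that bears weight_grip but blue or purple is not meant.

How it is judged:
By the outcome, as a careful person would: the job done as asked, in the order asked, and still so for the second after the job is handed in, with the robot touching nothing.
It also fails if it takes over 58 s, if anything falls off the work surface, if the arm or the gripper's body presses on something with over 40 N, if the wrist force passes 120 N, or if a joint passes its speed limit or range.

## Robot

A 7-joint arm with a two-finger parallel gripper is mounted at the origin on the work surface. World frame = base frame: x ahead of the robot, y to its left, z up, the work surface at z = 0. Lengths are in m, angles in rad, forces in N, time in s.
With the tool pointing down it reaches from about 0.35 to 0.9 m from the base axis. Payload 8.1 kg.
Tool frame: the origin (TCP) lies on the centre line of the jaws, within the pads' length; the fingertips stand 22 mm ahead of it and the grasp point (between the pads) lies 3 mm ahead of it (arm.finger_overhang is the distance from the TCP to the fingertips, in m); z points along the fingers, y is the direction in which the jaws open and shut (so a half turn about z gives the same grasp; the last joint's range is limited). The gripper opens to 92 mm and grips with 3 to 60 N. Pads are 19 mm wide; open, the fingers measure 130 mm over their backs; the gripper's body (75 mm by 190 mm) begins 47 mm behind the grasp point.
Start: joints at [1.073, 0.434, 0.025, 1.573, -0.012, 1.134, -0.075], TCP at [0.24, -0.577, 0.249] pointing down, gripper open.
Joint ranges: [-2.62, 2.62], [-0.44, 2.09], [-1.27, 1.32], [0.08, 2.57], [-1.32, 4.46], [0.12, 2], [-2.74, 2.74]. Speed limits (rad/s): [2.22, 2.22, 3.01, 3.01, 3.14, 3.14, 3.14].

## Interface

Orientations are given as a rotation vector (axis times angle).
In Python, from cell import arm gives the robot as it stands. The module is installed in compiled form; this text tells all that it offers.
- The arm moves only by the tool step_arm, never from a script. Its argument "plan" is a list of rows, each an object of numbers: "wx", "wy", "wz": the turn, a rotation vector about the tool's x, y, z in units of 6 degrees (1.0 is 6 degrees); "tx", "ty", "tz": the shift along the tool's x, y, z in cm; "hand": the opening, from 0 (shut) to 1 (fully open). A call has exactly 10 rows; each row shifts and turns the commanded pose from where the row before left it, along the tool's axes as they then stand; what a row does not reach is not made up. A row lasts 1/12 s, in which the tool goes at most 41.7 mm and 7.16 degrees, less where a joint would pass 70% of its speed; a pose out of reach is approached as far as the arm can. A call is refused whole if a number of a shift passes 4.17 or a number of a turn 1, either way. A call with a gripper value outside its range is refused whole. The fingers move at their own pace and stop on an object; "force" is the grip in N (left out, the last holds). Time passes only in rows, so rows that do not move let the fingers close, or fill a call up. It gives the time, the measured TCP pose, the force and the opening at its end, in the units of the state.
- arm.observe(): the state, without advancing time (a new reading comes with each control period).
- arm.get_image(name): name is "scene" or "top" or "wrist"; returns (picture, depth): 400x640x3 uint8, red, green, blue; 400x640 float32, m along the optical axis (not along the pixel's ray), 0 where there is no reading.
- arm.calibration(name): a dict with "mtx" (3x3 intrinsics, pixels), "dist_coeffs" ([k1, k2, p1, p2, k3] as OpenCV has them; the pictures are not rectified), "R" (3x3) and "t" (3): a world point X has camera coordinates R X + t. Camera axes: x right, y down, z forward; pixel columns grow to the right and rows downward; lengths in m; the calibration is good to about 2 mm. A picture is of the moment at which its call begins: read the wrist's pose just before it. calibration takes no time and is no camera call; for the wrist camera it gives the pose at the moment of the call.
- arm.sign_off(): hands the job in, once; it reports no verdict.
The state is a dict: "clock": time; "joints": joint angles; "dq": joint speeds; "joint_efforts": joint torques, N m; "position": TCP position; "ee_rot": TCP orientation; "force": force on the tool from outside, world axes, zero at the start; "ft_torque": the same for the moment, N m; "width": opening from 0.0 (shut) to 1.0 (fully open).
Only numpy, scipy, OpenCV 4.12 (cv2) and the standard library are available. Lean on these libraries where they do the work, as an engineer would, in place of code of your own. Each camera call takes 0.05 s, during which the arm holds its last target.

## Working session

There is one attempt and no reset: what is moved stays moved. The work goes in short steps, Python scripts to look and compute and a tool call to move; the robot and the scene stay as the last step left them, time stands still between calls to the robot, and variables do not carry over. Pictures are saved under pics/ and viewed, and the job is handed in when it is done.

Besides the shell and the picture viewer there is one more tool, called after "Emit:" by a JSON object that holds its "op" and its "data", one argument or row to a line. step_arm: Moves the arm, as the interface text tells. Its arguments: {"type":"object","properties":{"plan":{"type":"array"},"force":{"type":"number"}},"required":["plan"]}

```bash
mkdir -p pics; ls; cat > h.py <<'E'
import numpy as np, cv2
from cell import arm
from scipy.spatial.transform import Rotation as Ro
def grab(n,tag):
    c=arm.calibration(n); im,d=arm.get_image(n)
    np.savez(f'pics/{tag}.npz',im=im,d=d,**{k:np.array(v) for k,v in c.items()})
    cv2.imwrite(f'pics/{tag}.png',im[:,:,::-1]); return im,d,c
def load(tag): return np.load(f'pics/{tag}.npz')
def crop(tag,x0,y0,x1,y1,s,out):
    im=load(tag)['im'][y0:y1,x0:x1,::-1]
    cv2.imwrite(f'pics/{out}.png',cv2.resize(im,None,fx=s,fy=s,interpolation=cv2.INTER_CUBIC))
def ray(L,u,v):
    p=cv2.undistortPoints(np.array([[[u,v]]],float),L['mtx'],L['dist_coeffs'])[0,0]
    R=L['R'];o=-R.T@L['t'];return o,R.T@np.array([p[0],p[1],1])
def atz(L,u,v,z):
    o,r=ray(L,u,v);return o+r*(z-o[2])/r[2]
def dep(L,u,v):
    o,r=ray(L,u,v);return o+r*L['d'][int(round(v)),int(round(u))]
def proj(L,X):
    p,_=cv2.projectPoints(np.array(X,float).reshape(-1,3),cv2.Rodrigues(L['R'])[0],L['t'],L['mtx'],L['dist_coeffs']);return p[:,0]
E
python3 - <<'E'
from h import *
s=arm.observe();print({k:np.round(v,3) for k,v in s.items()},arm.finger_overhang)
grab('scene','s0');grab('top','t0')
E
```

```text
pics
{'clock': np.float64(0.0), 'joints': array([ 1.073,  0.435,  0.025,  1.574, -0.012,  1.134, -0.075]), 'dq': array([ 0.001, -0.001, -0.002, -0.001,  0.   ,  0.   , -0.002]), 'joint_efforts': array([ 1.0000e-03, -6.6787e+01,  9.8500e-01, -3.1447e+01, -6.1000e-02,
        4.3000e-02,  0.0000e+00]), 'position': array([ 0.24 , -0.577,  0.248]), 'ee_rot': array([-3.079e+00, -6.160e-01,  1.000e-03]), 'force': array([ 0.629, -1.038,  0.6  ]), 'ft_torque': array([-0.027,  0.005,  0.024]), 'width': np.float64(0.996)} 0.022
```

View pics/s0.png

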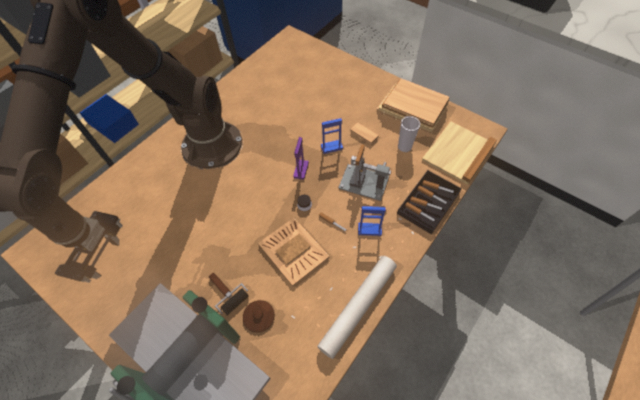

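View pics/t0.png

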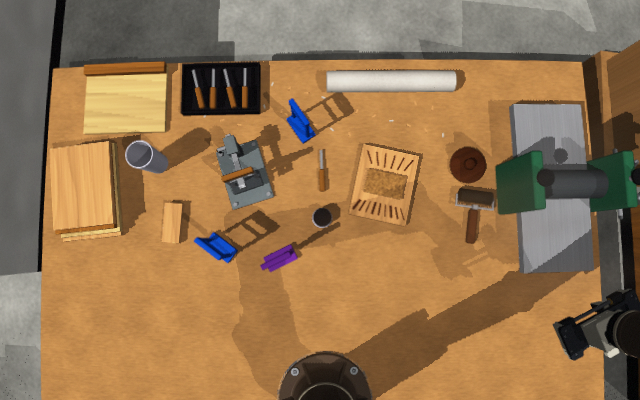

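The scene view shows the arm at left. In the top view, the stand is at about (243,170) with a wooden grip at (238,175). Weight-shaped distractors are blue at (299,120) and (216,245) and purple at (280,257). The print block is at (386,184). The wooden-gripped one hanging on the grey stand is the one meant, so I'll confirm it enlarged.

```bash
python3 - <<'E'
from h import *
crop('t0',190,110,340,230,5,'c1'); crop('t0',335,130,435,235,5,'c2'); crop('s0',300,110,440,240,5,'c3')
L=load('t0')
for u,v in [(238,175),(225,178),(252,171),(386,184)]: print(dep(L,u,v).round(4))
print((-L['R'].T@L['t']).round(3), L['mtx'].round(1))
E
```

```text
[0.5849 0.1981 0.1792]
[0.5786 0.2297 0.1769]
[0.5946 0.1652 0.1754]
[ 0.5766 -0.1795  0.0277]
[0.431 0.018 1.207] [[436.5   0.  318. ]
 [  0.  436.5 192.3]
 [  0.    0.    1. ]]
```

View pics/c1.png

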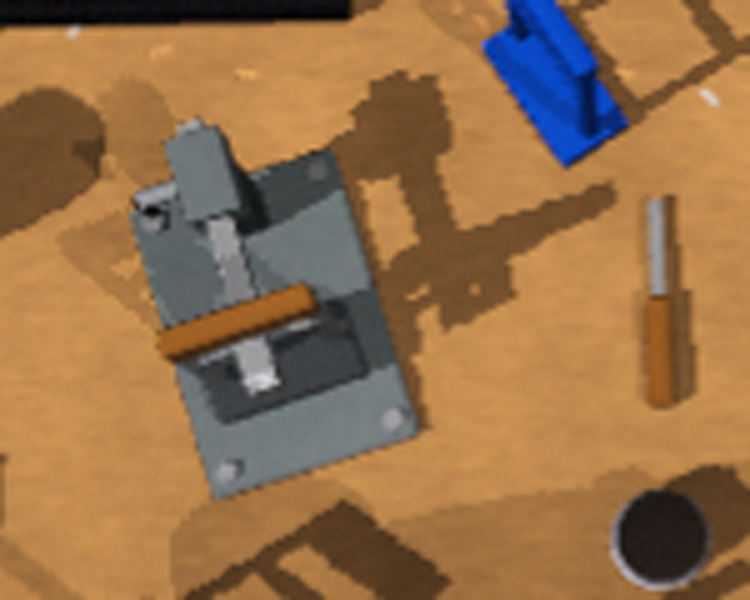

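View pics/c2.png

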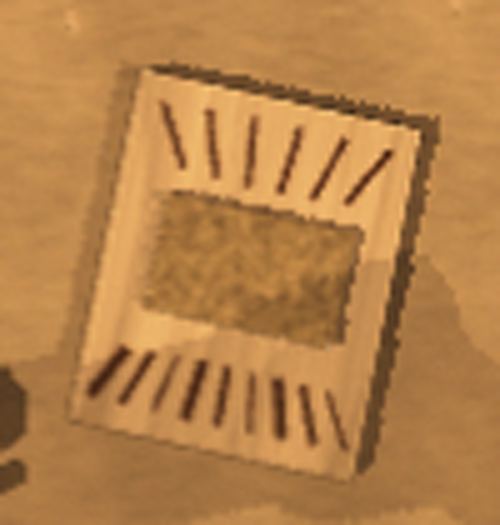

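View pics/c3.png

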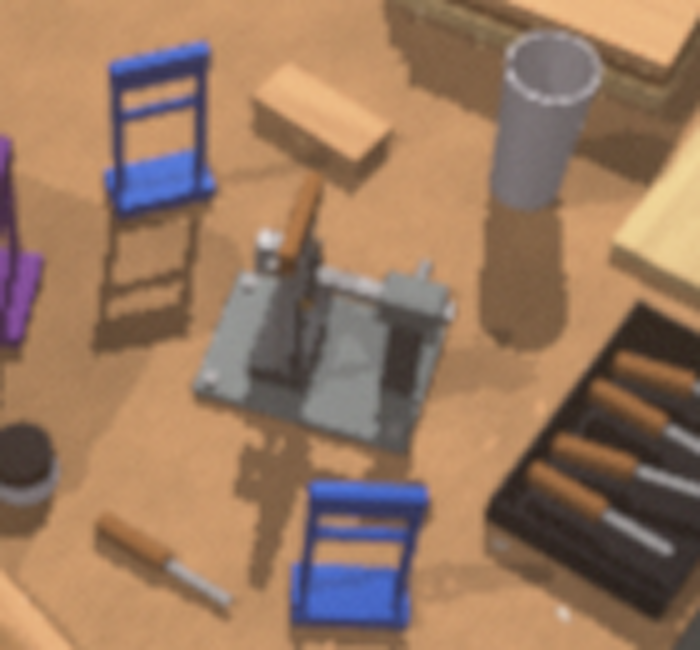

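The wooden-gripped frame hanging in the grey hook is confirmed in crop c1, with its grip from (160,345) to (317,297). Next I'll measure the grip, stand and pad.

```bash
python3 - <<'E'
from h import *
L=load('t0');d=L['d'];im=L['im']
def cloud(u0,v0,u1,v1):
    vv,uu=np.mgrid[v0:v1,u0:u1];p=np.stack([uu.ravel(),vv.ravel()],1).astype(float)
    n=cv2.undistortPoints(p[:,None],L['mtx'],L['dist_coeffs'])[:,0]
    z=d[v0:v1,u0:u1].ravel();C=np.c_[n*z[:,None],z]
    return (C-L['t'])@L['R'],p,im[v0:v1,u0:u1].reshape(-1,3)
W,p,c=cloud(200,110,300,225)
m=(W[:,2]>.165)&(W[:,2]<.195);r=cv2.minAreaRect(W[m][:,:2].astype(np.float32));print('grip',m.sum(),r,W[m].mean(0))
b=cv2.boxPoints(r);print(b)
# corners by pixel (crop1 /5)
for u,v in [(160,332),(167,362),(307,284),(317,308)]: print('gripcorner',atz(L,190+u/5,110+v/5,.179).round(4))
for u,v in [(134,196),(330,151),(417,434),(217,495)]: print('foot',atz(L,190+u/5,110+v/5,.010).round(4))
for u,v in [(215,218),(237,216),(243,383),(278,390)]: print('arm',atz(L,190+u/5,110+v/5,.115 if v<300 else .138).round(4))
for u,v in [(174,190),(362,228),(343,347),(144,308)]: print('pad',atz(L,335+u/5,130+v/5,.030).round(4))
for u,v in [(148,70),(418,132),(357,475),(72,418)]: print('block',atz(L,335+u/5,130+v/5,.020).round(4))
W,p,c=cloud(430,90,639,300)
print('press maxz',W[:,2].max(), [ (lo,W[(W[:,2]>lo)].min(0).round(3).tolist()) for lo in (.1,.15,.2)])
s=arm.observe();print(Ro.from_rotvec(s['ee_rot']).as_matrix().round(3))
E
```

```text
grip 212 ((0.5880679488182068, 0.20123925805091858), (0.014717101119458675, 0.07769667357206345), 17.322233200073242) [0.58758471 0.2012755  0.17735049]
[[0.5694762  0.23613466]
 [0.59261006 0.1619619 ]
 [0.6066597  0.16634385]
 [0.58352584 0.24051662]]
gripcorner [0.5822 0.2365 0.179 ]
gripcorner [0.5677 0.2331 0.179 ]
gripcorner [0.6042 0.1661 0.179 ]
gripcorner [0.5926 0.1613 0.179 ]
foot [0.6844 0.2879 0.01  ]
foot [0.708  0.1778 0.01  ]
foot [0.548  0.1297 0.01  ]
foot [0.516  0.2402 0.01  ]
arm [0.6499 0.2225 0.115 ]
arm [0.6507 0.2112 0.115 ]
arm [0.5621 0.2037 0.138 ]
arm [0.5584 0.1864 0.138 ]
pad [ 0.6211 -0.1361  0.03  ]
pad [ 0.5986 -0.2389  0.03  ]
pad [ 0.5334 -0.226   0.03  ]
pad [ 0.5564 -0.1178  0.03  ]
block [ 0.6904 -0.125   0.02  ]
block [ 0.6536 -0.2748  0.02  ]
block [ 0.464  -0.2333  0.02  ]
block [ 0.4978 -0.078   0.02  ]
press maxz 1.2073793337683132 [(0.1, [0.286, -0.798, 0.1]), (0.15, [0.286, -0.795, 0.15]), (0.2, [0.286, -0.789, 0.2])]
[[ 0.923  0.385 -0.001]
 [ 0.385 -0.923  0.001]
 [-0.    -0.001 -1.   ]]
```

```bash
python3 - <<'E'
from h import *
L=load('t0')
for u,v in [(505,170),(520,200),(520,160),(540,175),(575,178),(545,250),(520,120),(572,220)]: print(u,v,dep(L,u,v).round(3))
E
```

```text
505 170 [ 0.604 -0.496  0.074]
520 200 [ 0.516 -0.494  0.153]
520 160 [ 0.616 -0.497  0.16 ]
540 175 [ 0.564 -0.496  0.256]
575 178 [ 0.57  -0.647  0.15 ]
545 250 [ 0.388 -0.594  0.075]
520 120 [ 0.741 -0.546  0.078]
572 220 [ 0.466 -0.677  0.075]
```

Emit:
{"op": "step_arm", "data": {
  "plan": [
    {"tx":2.5,"ty":-0.5,"tz":-0.8,"wz":-0.4,"hand":1},
    {"tx":3.6,"ty":-0.5,"tz":-0.8,"wz":-0.6},
    {"tx":3.6,"ty":-0.5,"tz":-0.8,"wz":-0.6},
    {"tx":3.6,"ty":-0.5,"tz":-0.8,"wz":-0.6},
    {"tx":3.6,"ty":-0.5,"tz":-0.8,"wz":-0.6},
    {"tx":3.6,"ty":-0.5,"wz":-0.6},
    {"tx":3.6,"wz":-0.6},
    {"tx":3.6,"wz":-0.6},
    {"tx":3.6,"wz":-0.6},
    {"tx":3.6,"wz":-0.6}
  ]
}}

```text
invalid input at $.plan[0]: expected keys wx, wy, wz, tx, ty, tz, hand
```

Emit:
{"op": "step_arm", "data": {
  "plan": [
    {"tx":3.7,"wz":-0.6},
    {"tx":3.7,"wz":-0.6},
    {"tx":3.7,"wz":-0.6},
    {"tx":3.7,"wz":-0.6,"ty":0.5},
    {"tx":3.8,"wz":-0.6,"ty":0.5},
    {"tx":3.8,"wz":-0.6,"ty":0.5},
    {"tx":3.8,"wz":-0.6,"ty":0.5},
    {"tx":3.8,"wz":-0.6,"ty":0.5},
    {"tx":3.8,"wz":-0.6,"ty":0.5},
    {"tx":2.5,"wz":-0.6}
  ]
}}

```text
invalid input at $.plan[0]: expected keys wx, wy, wz, tx, ty, tz, hand
```

```bash
cat >> h.py <<'E'
def go(x,y,z,yawdeg):
    """needed: tool-frame shift cm (current axes) and wz units so tool y has world yaw"""
    s=arm.observe();R=Ro.from_rotvec(s['ee_rot']).as_matrix()
    c,q=np.cos(np.radians(yawdeg)),np.sin(np.radians(yawdeg))
    T=np.array([[q,c,0],[-c,q,0],[0,0,-1.]])
    print('pos',s['position'].round(4),'yaw',np.degrees(np.arctan2(R[1,1],R[0,1])).round(2),'tilt',np.degrees(np.arccos(-R[2,2])).round(2),'F',s['force'].round(2),'w',round(float(s['width']),3),'t',s['clock'])
    print('shift cm',(R.T@(np.array([x,y,z])-s['position'])*100).round(3),'rot units',(np.degrees(Ro.from_matrix(R.T@T).as_rotvec())/6).round(3))
E
python3 - <<'E'
from h import *
go(.588,.2015,.25,17.3)
grab('wrist','w0')
E
```

```text
pos [ 0.2402 -0.5766  0.248 ] yaw -67.38 tilt 0.08 F [-0.49 -0.02 -0.29] w 1.0 t 0.1Traceback (most recent call last):
  File "<stdin>", line 2, in <module>
  File "h.py", line 27, in go
    print('shift cm',(R.T@(np.array([x,y,z])-s['position'])*100).round(3),'rot units',(np.degrees(Ro.from_matrix(R.T@T).as_rotvec())/6).round(3))
                                                                                                  ~~~~~~~~~~~~~~^^^^^^^
  File "scipy/spatial/transform/_rotation.pyx", line 1143, in scipy.spatial.transform._rotation.Rotation.from_matrix
ValueError: Non-positive determinant (left-handed or null coordinate frame) in rotation matrix 0: [[-9.26518510e-02  9.95698558e-01  1.28219444e-04]
 [ 9.95697575e-01  9.26515764e-02  1.42259291e-03]
 [-1.40459398e-03 -2.59473656e-04  9.99998980e-01]].
```

```bash
sed -i 's/T=np.array(.*/T=np.array([[-q,c,0],[c,q,0],[0,0,-1.]])/' h.py
```

Emit:
{"op": "step_arm", "data": {
  "plan": [
    {"wx":0,"wy":0,"tx":2.5,"ty":-0.5,"tz":-0.8,"wz":-0.4,"hand":1},
    {"wx":0,"wy":0,"tx":3.6,"ty":-0.5,"tz":-0.8,"wz":-0.6,"hand":1},
    {"wx":0,"wy":0,"tx":3.6,"ty":-0.5,"tz":-0.8,"wz":-0.6,"hand":1},
    {"wx":0,"wy":0,"tx":3.6,"ty":-0.5,"tz":-0.8,"wz":-0.6,"hand":1},
    {"wx":0,"wy":0,"tx":3.6,"ty":-0.5,"tz":-0.8,"wz":-0.6,"hand":1},
    {"wx":0,"wy":0,"tx":3.6,"ty":-0.5,"tz":0,"wz":-0.6,"hand":1},
    {"wx":0,"wy":0,"tx":3.6,"ty":0,"tz":0,"wz":-0.6,"hand":1},
    {"wx":0,"wy":0,"tx":3.6,"ty":0,"tz":0,"wz":-0.6,"hand":1},
    {"wx":0,"wy":0,"tx":3.6,"ty":0,"tz":0,"wz":-0.6,"hand":1},
    {"wx":0,"wy":0,"tx":3.6,"ty":0,"tz":0,"wz":-0.6,"hand":1}
  ]
}}

```text
clock: 0.93
position: [0.4962, -0.3372, 0.2884]
ee_rot: [-2.753, -1.513, 0.0]
force: [0.6, 0.7, 0.9]
width: 1.0
```

Emit:
{"op": "step_arm", "data": {
  "plan": [
    {"wx":0,"wy":0,"tx":3.7,"ty":0,"tz":0,"wz":-0.6,"hand":1},
    {"wx":0,"wy":0,"tx":3.7,"ty":0,"tz":0,"wz":-0.6,"hand":1},
    {"wx":0,"wy":0,"tx":3.7,"ty":0,"tz":0,"wz":-0.6,"hand":1},
    {"wx":0,"wy":0,"tx":3.7,"ty":0.5,"tz":0,"wz":-0.6,"hand":1},
    {"wx":0,"wy":0,"tx":3.8,"ty":0.5,"tz":0,"wz":-0.6,"hand":1},
    {"wx":0,"wy":0,"tx":3.8,"ty":0.5,"tz":0,"wz":-0.6,"hand":1},
    {"wx":0,"wy":0,"tx":3.8,"ty":0.5,"tz":0,"wz":-0.6,"hand":1},
    {"wx":0,"wy":0,"tx":3.8,"ty":0.5,"tz":0,"wz":-0.6,"hand":1},
    {"wx":0,"wy":0,"tx":3.8,"ty":0.5,"tz":0,"wz":-0.6,"hand":1},
    {"wx":0,"wy":0,"tx":2.5,"ty":0,"tz":0,"wz":-0.6,"hand":1}
  ]
}}

```text
clock: 1.77
position: [0.6284, 0.0017, 0.2882]
ee_rot: [-2.145, -2.292, -0.002]
force: [-0.6, 0.5, -1.2]
width: 1.0
```

```bash
python3 - <<'E'
from h import *
go(.588,.2015,.25,17.3)
grab('wrist','w0')
E
```

```text
pos [0.6284 0.0017 0.2882] yaw 3.79 tilt 0.13 F [-0.63  0.49 -1.21] w 1.0 t 1.7667
shift cm [20.196 -2.709  3.863] rot units [-1.000e-03 -2.100e-02 -2.251e+00]
```

View pics/w0.png

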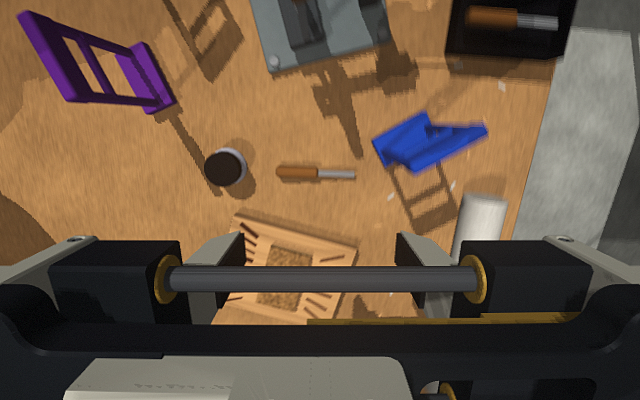

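The wrist view, still moving, shows the print block at (285,270) and the stand foot at (320,30). I'll shift so the stand comes into view and settle.

Emit:
{"op": "step_arm", "data": {
  "plan": [
    {"wx":0,"wy":0,"tx":3,"ty":-0.4,"tz":0,"wz":-0.5,"hand":1},
    {"wx":0,"wy":0,"tx":3,"ty":-0.5,"tz":0,"wz":-0.6,"hand":1},
    {"wx":0,"wy":0,"tx":2,"ty":-0.5,"tz":0,"wz":-0.6,"hand":1},
    {"wx":0,"wy":0,"tx":1,"ty":-0.5,"tz":0,"wz":-0.5,"hand":1},
    {"wx":0,"wy":0,"tx":0,"ty":0,"tz":0,"wz":0,"hand":1},
    {"wx":0,"wy":0,"tx":0,"ty":0,"tz":0,"wz":0,"hand":1},
    {"wx":0,"wy":0,"tx":0,"ty":0,"tz":0,"wz":0,"hand":1},
    {"wx":0,"wy":0,"tx":0,"ty":0,"tz":0,"wz":0,"hand":1},
    {"wx":0,"wy":0,"tx":0,"ty":0,"tz":0,"wz":0,"hand":1},
    {"wx":0,"wy":0,"tx":0,"ty":0,"tz":0,"wz":0,"hand":1}
  ]
}}

```text
clock: 2.65
position: [0.5986, 0.0823, 0.2886]
ee_rot: [1.879, 2.517, -0.0]
force: [0.5, 0.5, 0.4]
width: 0.999
```

```bash
python3 - <<'E'
from h import *
go(.588,.2015,.25,17.3)
grab('wrist','w1')
E
```

```text
pos [0.5986 0.0823 0.2886] yaw 16.51 tilt 0.02 F [0.53 0.46 0.4 ] w 0.999 t 2.65
shift cm [11.731  2.376  3.855] rot units [-0.001  0.002 -0.132]
```

View pics/w1.png

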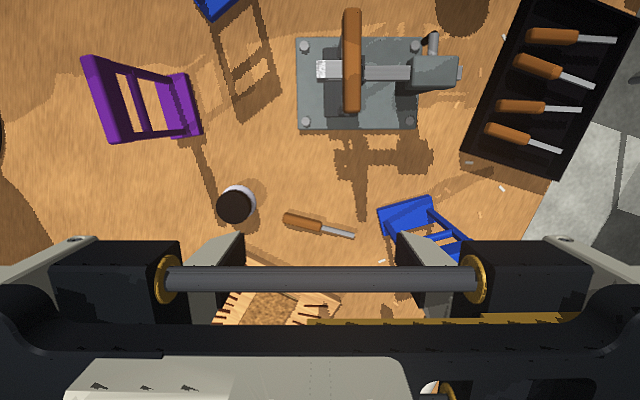

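Wrist view: the wooden grip spans (352,10) to (352,110), the stand foot's corners are near (297,38), (418,38), (297,132) and (416,128), and the tip is at (322,68).

```bash
python3 - <<'E'
from h import *
crop('w1',285,0,475,140,4.2,'c4')
L=load('w1');d=L['d']
vv,uu=np.mgrid[0:140,285:475];p=np.stack([uu.ravel(),vv.ravel()],1).astype(float)
n=cv2.undistortPoints(p[:,None],L['mtx'],L['dist_coeffs'])[:,0]
z=d[0:140,285:475].ravel();W=(np.c_[n*z[:,None],z]-L['t'])@L['R']
m=(W[:,2]>.172)&(W[:,2]<.19)
print(m.sum(),cv2.minAreaRect(W[m][:,:2].astype(np.float32)),W[m].mean(0))
m=(W[:,2]>.003)&(W[:,2]<.017)
r=cv2.minAreaRect(W[m][:,:2].astype(np.float32));print('foot',m.sum(),r,np.median(W[m],0))
m=(W[:,2]>.13)&(W[:,2]<.145);print('138',m.sum(),W[m].round(4)[::6])
E
```

```text
1857 ((0.5893329977989197, 0.20408481359481812), (0.014169597998261452, 0.07747727632522583), 17.88330078125) [0.58866259 0.20506696 0.1779241 ]
foot 6963 ((0.6555410623550415, 0.22227591276168823), (0.25777295231819153, 0.12789741158485413), 13.27842903137207) [0.62758384 0.20438081 0.00955527]
138 605 [[0.5976 0.2197 0.1372]
 [0.5996 0.2195 0.137 ]
 [0.5984 0.2173 0.1375]
 [0.6003 0.2168 0.1384]
 [0.5625 0.2049 0.1367]
 [0.5678 0.2065 0.1367]
 [0.5732 0.208  0.1374]
 [0.5785 0.2095 0.1379]
 [0.6007 0.2161 0.1378]
 [0.5627 0.2042 0.1366]
 [0.5681 0.2057 0.137 ]
 [0.5734 0.2071 0.1378]
 [0.5787 0.2088 0.137 ]
 [0.6009 0.2153 0.1377]
 [0.563  0.203  0.1388]
 [0.5683 0.2049 0.1369]
 [0.5737 0.2063 0.1376]
 [0.579  0.2077 0.1385]
 [0.6012 0.2145 0.1379]
 [0.5632 0.2024 0.1375]
 [0.5686 0.2039 0.1378]
 [0.5739 0.2056 0.1372]
 [0.5793 0.2072 0.1372]
 [0.6016 0.2139 0.1366]
 [0.5635 0.2015 0.1375]
 [0.5689 0.2029 0.1389]
 [0.5742 0.2048 0.137 ]
 [0.5795 0.2062 0.1382]
 [0.6018 0.213  0.1372]
 [0.5637 0.2008 0.1369]
 [0.5691 0.2023 0.1372]
 [0.5744 0.2038 0.1378]
 [0.5798 0.2053 0.1384]
 [0
[... 929 characters left out ...]
82]
 [0.5623 0.1922 0.1375]
 [0.5677 0.1938 0.1376]
 [0.5731 0.1954 0.1376]
 [0.5785 0.1968 0.1387]
 [0.5839 0.1986 0.1373]
 [0.5635 0.1915 0.1387]
 [0.5689 0.1932 0.1376]
 [0.5743 0.1949 0.1372]
 [0.5797 0.1964 0.138 ]
 [0.585  0.198  0.1379]
 [0.5646 0.191  0.1381]
 [0.57   0.1926 0.1376]
 [0.5754 0.194  0.1391]
 [0.5808 0.1959 0.1374]
 [0.6041 0.2026 0.1386]
 [0.5666 0.1909 0.1362]
 [0.5721 0.1922 0.1387]
 [0.5775 0.1942 0.1356]
 [0.5829 0.1956 0.1375]
 [0.6054 0.2024 0.137 ]
 [0.5678 0.1902 0.1374]
 [0.5732 0.192  0.1361]
 [0.5786 0.1934 0.1374]
 [0.585  0.1954 0.1366]
 [0.5651 0.1892 0.1317]
 [0.5707 0.1907 0.1326]
 [0.5762 0.1925 0.1318]
 [0.6051 0.1992 0.1396]
 [0.6059 0.1978 0.1379]]
```

View pics/c4.png

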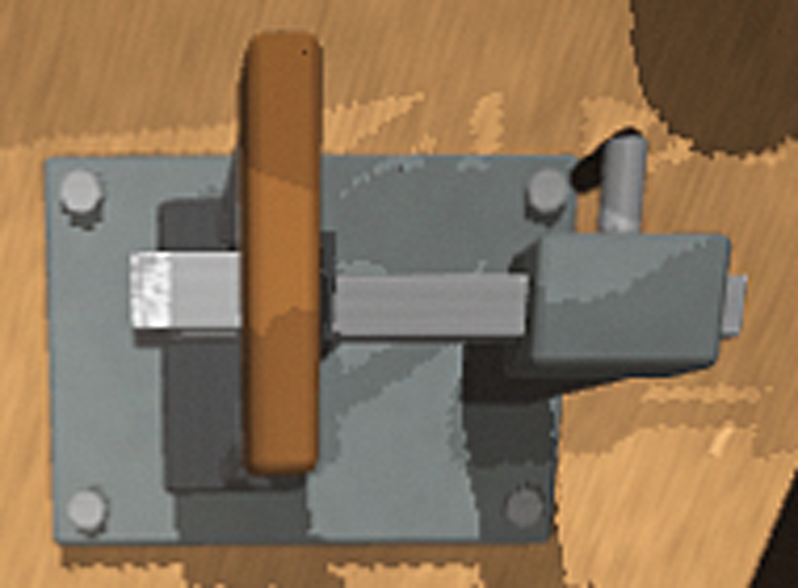

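```bash
python3 - <<'E'
from h import *
L=load('w1')
f=lambda u,v,z:atz(L,285+u/4.2,v/4.2,z)[:2]
P=np.array([f(46,158,.01),f(55,543,.01),f(555,541,.01),f(577,155,.01)]);print(P.round(4))
c=P.mean(0)
for a,b in [(0,3),(1,2)]: e=P[b]-P[a];print('x edge',np.degrees(np.arctan2(e[1],e[0])).round(2),np.linalg.norm(e).round(4))
for a,b in [(1,0),(2,3)]: e=P[b]-P[a];print('y edge',np.degrees(np.arctan2(-e[0],e[1])).round(2),np.linalg.norm(e).round(4))
th=np.radians(17);ex=np.array([np.cos(th),np.sin(th)])
O=c-.025*ex;print('origin',O.round(4))
A=[f(333,277,.115),f(527,276,.115),f(333,336,.115),f(527,335,.115)]
for a,b in [(0,1),(2,3)]: e=A[b]-A[a];print('arm edge',np.degrees(np.arctan2(e[1],e[0])).round(2))
print('armmid off',[( (x-O)@ex*1000).round(1) for x in A],[((x-O)@np.array([-ex[1],ex[0]])*1000).round(1) for x in A])
for u,v,z in [(170,254,.138),(170,329,.138),(241,254,.138),(321,290,.138),(335,290,.138)]:
  X=f(u,v,z)-O;print('beak',u,v,(X@ex*1000).round(1),(X@[-ex[1],ex[0]]*1000).round(1))
for u,v in [(250,33),(320,38),(246,470),(316,468)]: print('grip',f(u,v,.179).round(4))
E
```

```text
[[0.518  0.2441]
 [0.5518 0.1318]
 [0.7141 0.1808]
 [0.6771 0.2927]]
x edge 16.98 0.1663
x edge 16.8 0.1696
y edge 16.71 0.1173
y edge 18.29 0.1179
origin [0.5913 0.205 ]
arm edge 17.03
arm edge 17.01
armmid off [np.float64(16.8), np.float64(63.4), np.float64(17.3), np.float64(64.3)] [np.float64(6.5), np.float64(6.5), np.float64(-6.7), np.float64(-6.6)]
beak 170 254 -22.6 7.7
beak 170 329 -22.6 -7.7
beak 241 254 -6.9 7.6
beak 321 290 10.9 0.1
beak 335 290 14.0 0.1
grip [0.5721 0.2378]
grip [0.5845 0.2407]
grip [0.5945 0.1653]
grip [0.6077 0.1696]
```

```bash
python3 - <<'E'
from h import *
go(.5893,.2035,.172,17.7)
E
```

```text
pos [0.5985 0.0825 0.2886] yaw 16.54 tilt 0.01 F [0.05 0.47 0.85] w 0.997 t 2.7
shift cm [11.859  2.566 11.657] rot units [-0.002  0.001 -0.194]
```

Emit:
{"op": "step_arm", "data": {
  "plan": [
    {"wx":0,"wy":0,"wz":-0.19,"tx":0,"ty":0,"tz":0,"hand":1},
    {"wx":0,"wy":0,"wz":0,"tx":2,"ty":0.3,"tz":0,"hand":1},
    {"wx":0,"wy":0,"wz":0,"tx":3,"ty":0.6,"tz":0.5,"hand":1},
    {"wx":0,"wy":0,"wz":0,"tx":3,"ty":0.6,"tz":1,"hand":1},
    {"wx":0,"wy":0,"wz":0,"tx":2.5,"ty":0.6,"tz":1,"hand":1},
    {"wx":0,"wy":0,"wz":0,"tx":1.3,"ty":0.3,"tz":1,"hand":1},
    {"wx":0,"wy":0,"wz":0,"tx":0,"ty":0,"tz":0,"hand":1},
    {"wx":0,"wy":0,"wz":0,"tx":0,"ty":0,"tz":0,"hand":1},
    {"wx":0,"wy":0,"wz":0,"tx":0,"ty":0,"tz":0,"hand":1},
    {"wx":0,"wy":0,"wz":0,"tx":0,"ty":0,"tz":0,"hand":1}
  ]
}}

```text
clock: 3.53
position: [0.5859, 0.2014, 0.2543]
ee_rot: [1.854, 2.535, 0.0]
force: [0.2, -0.3, -0.6]
width: 0.999
```

```bash
python3 - <<'E'
from h import *
go(.5893,.2035,.172,17.7)
grab('wrist','w2')
E
```

```text
pos [0.5859 0.2014 0.2543] yaw 17.65 tilt 0.06 F [ 0.16 -0.25 -0.55] w 0.999 t 3.5333
shift cm [0.103 0.381 8.227] rot units [ 0.008  0.008 -0.009]
```

View pics/w2.png

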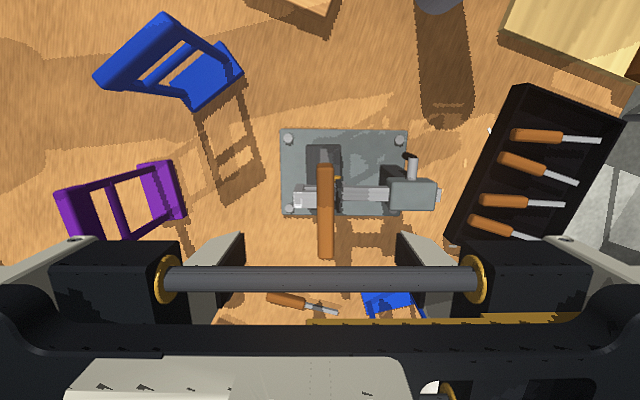

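Wrist view from above: the grip spans (318..334, 163..259), between the open fingers. I'll remeasure it here before descending.

```bash
python3 - <<'E'
from h import *
L=load('w2');d=L['d']
vv,uu=np.mgrid[140:268,270:440];p=np.stack([uu.ravel(),vv.ravel()],1).astype(float)
n=cv2.undistortPoints(p[:,None],L['mtx'],L['dist_coeffs'])[:,0]
z=d[140:268,270:440].ravel();W=(np.c_[n*z[:,None],z]-L['t'])@L['R']
m=(W[:,2]>.174)&(W[:,2]<.186)
print(m.sum(),cv2.minAreaRect(W[m][:,:2].astype(np.float32)),W[m].mean(0))
crop('w2',270,120,450,265,4.3,'c5')
E
```

```text
1603 ((0.5889729261398315, 0.2044721096754074), (0.013678064569830894, 0.07723687589168549), 18.398319244384766) [0.58840124 0.20666715 0.17792727]
```

View pics/c5.png

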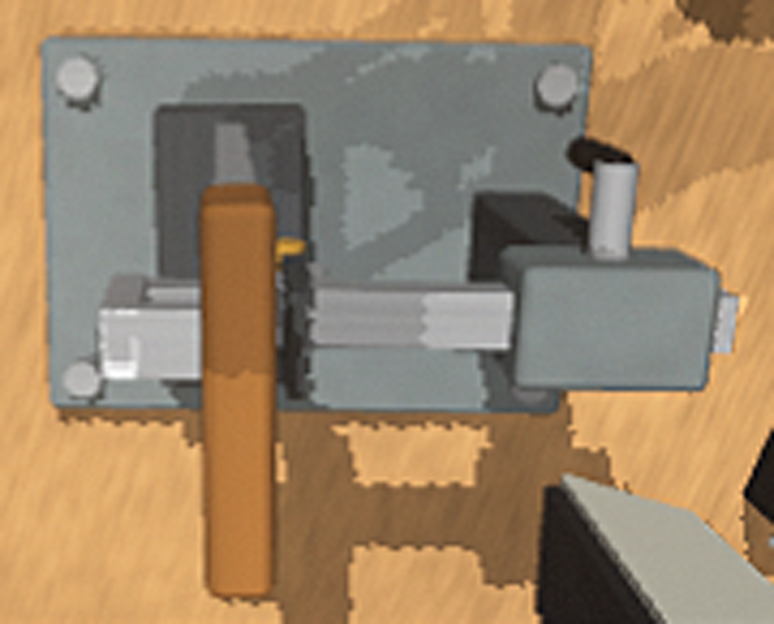

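Emit:
{"op": "step_arm", "data": {
  "plan": [
    {"wx":0,"wy":0,"wz":-0.08,"tx":0.15,"ty":0.38,"tz":0.5,"hand":1},
    {"wx":0,"wy":0,"wz":0,"tx":0,"ty":0,"tz":1.2,"hand":1},
    {"wx":0,"wy":0,"wz":0,"tx":0,"ty":0,"tz":1.6,"hand":1},
    {"wx":0,"wy":0,"wz":0,"tx":0,"ty":0,"tz":1.6,"hand":1},
    {"wx":0,"wy":0,"wz":0,"tx":0,"ty":0,"tz":1.4,"hand":1},
    {"wx":0,"wy":0,"wz":0,"tx":0,"ty":0,"tz":1.0,"hand":1},
    {"wx":0,"wy":0,"wz":0,"tx":0,"ty":0,"tz":0.6,"hand":1},
    {"wx":0,"wy":0,"wz":0,"tx":0,"ty":0,"tz":0.3,"hand":1},
    {"wx":0,"wy":0,"wz":0,"tx":0,"ty":0,"tz":0,"hand":1},
    {"wx":0,"wy":0,"wz":0,"tx":0,"ty":0,"tz":0,"hand":1}
  ]
}}

```text
clock: 4.42
position: [0.5886, 0.2057, 0.1722]
ee_rot: [1.841, 2.545, 0.001]
force: [1.7, 0.4, 0.2]
width: 1.002
```

```bash
python3 - <<'E'
from h import *
go(.589,.2042,.172,18.2)
grab('wrist','w3');grab('scene','s3')
E
```

```text
pos [0.5886 0.2057 0.1722] yaw 18.24 tilt 0.04 F [1.72 0.41 0.19] w 1.002 t 4.4167
shift cm [-0.156 -0.006  0.015] rot units [ 0.007 -0.001  0.006]
```

View pics/w3.png

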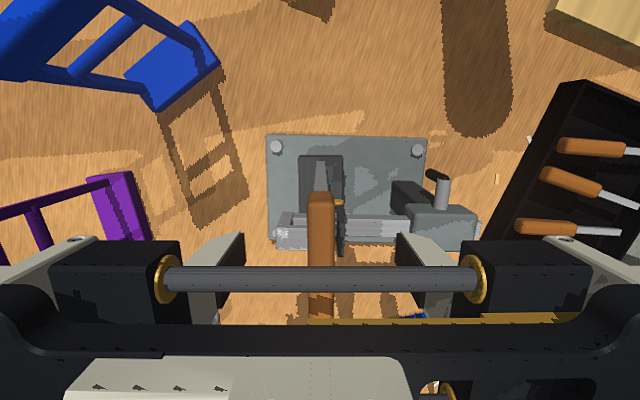

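The grip is centred between the jaws, at u≈320 with the fingers at about 235 and 405. Closing.

Emit:
{"op": "step_arm", "data": {
  "plan": [
    {"wx":0,"wy":0,"wz":0,"tx":-0.15,"ty":0,"tz":0,"hand":0.5},
    {"wx":0,"wy":0,"wz":0,"tx":0,"ty":0,"tz":0,"hand":0.3},
    {"wx":0,"wy":0,"wz":0,"tx":0,"ty":0,"tz":0,"hand":0.22},
    {"wx":0,"wy":0,"wz":0,"tx":0,"ty":0,"tz":0,"hand":0.18},
    {"wx":0,"wy":0,"wz":0,"tx":0,"ty":0,"tz":0,"hand":0.15},
    {"wx":0,"wy":0,"wz":0,"tx":0,"ty":0,"tz":0,"hand":0.1},
    {"wx":0,"wy":0,"wz":0,"tx":0,"ty":0,"tz":0,"hand":0},
    {"wx":0,"wy":0,"wz":0,"tx":0,"ty":0,"tz":0,"hand":0},
    {"wx":0,"wy":0,"wz":0,"tx":0,"ty":0,"tz":0,"hand":0},
    {"wx":0,"wy":0,"wz":0,"tx":0,"ty":0,"tz":0,"hand":0}
  ],
  "force": 30
}}

```text
clock: 5.35
position: [0.5887, 0.2041, 0.1717]
ee_rot: [-1.841, -2.545, 0.0]
force: [-0.1, 0.4, -0.4]
width: 0.326
```

```bash
python3 - <<'E'
from h import *
go(.589,.2042,.172,18.2);s=arm.observe();print(s['ft_torque'])
grab('wrist','w4')
E
```

```text
pos [0.5887 0.2041 0.1717] yaw 18.24 tilt 0.0 F [-0.13  0.44 -0.37] w 0.326 t 5.35
shift cm [ 0.001  0.029 -0.033] rot units [-0.001  0.     0.006]
[ 0.07610827 -0.09398345 -0.01631756]
```

Emit:
{"op": "step_arm", "data": {
  "plan": [
    {"wx":0,"wy":0,"wz":0,"tx":0,"ty":0,"tz":0,"hand":0},
    {"wx":0,"wy":0,"wz":0,"tx":0,"ty":0,"tz":0,"hand":0},
    {"wx":0,"wy":0,"wz":0,"tx":0,"ty":0,"tz":0,"hand":0},
    {"wx":0,"wy":0,"wz":0,"tx":0,"ty":0,"tz":0,"hand":0},
    {"wx":0,"wy":0,"wz":0,"tx":0,"ty":0,"tz":0,"hand":0},
    {"wx":0,"wy":0,"wz":0,"tx":0,"ty":0,"tz":0,"hand":0},
    {"wx":0,"wy":0,"wz":0,"tx":0,"ty":0,"tz":0,"hand":0},
    {"wx":0,"wy":0,"wz":0,"tx":0,"ty":0,"tz":0,"hand":0},
    {"wx":0,"wy":0,"wz":0,"tx":0,"ty":0,"tz":0,"hand":0},
    {"wx":0,"wy":0,"wz":0,"tx":0,"ty":0,"tz":0,"hand":0}
  ]
}}

```text
clock: 6.23
position: [0.5889, 0.2041, 0.1718]
ee_rot: [1.841, 2.545, 0.0]
force: [2.7, 0.7, -0.6]
width: 0.15
```

```bash
python3 - <<'E'
from h import *
go(.589,.2042,.172,18.2);s=arm.observe();print(s['ft_torque'])
grab('wrist','w5')
E
```

```text
pos [0.5889 0.2041 0.1718] yaw 18.24 tilt 0.01 F [ 2.65  0.66 -0.6 ] w 0.15 t 6.2333
shift cm [ 0.005  0.017 -0.025] rot units [0.002 0.001 0.006]
[ 0.14356234 -0.44869848  0.00251222]
```

View pics/w5.png

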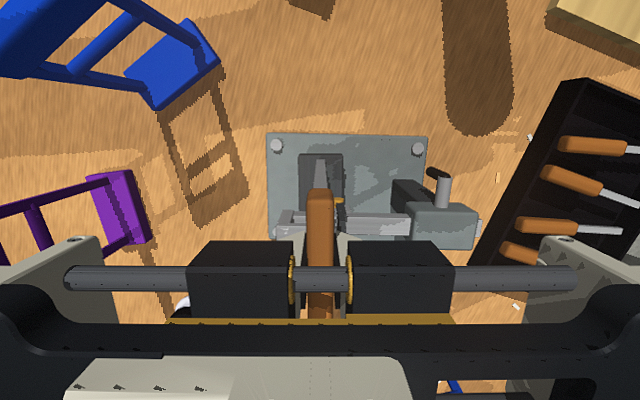

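Emit:
{"op": "step_arm", "data": {
  "plan": [
    {"wx":0,"wy":0,"wz":0,"tx":0,"ty":0,"tz":-0.1,"hand":0},
    {"wx":0,"wy":0,"wz":0,"tx":0,"ty":0,"tz":-0.1,"hand":0},
    {"wx":0,"wy":0,"wz":0,"tx":0,"ty":0,"tz":-0.1,"hand":0},
    {"wx":0,"wy":0,"wz":0.1,"tx":0,"ty":0,"tz":0,"hand":0},
    {"wx":0,"wy":0,"wz":0.1,"tx":0,"ty":0,"tz":0,"hand":0},
    {"wx":0,"wy":0,"wz":0,"tx":0,"ty":0,"tz":0,"hand":0},
    {"wx":0,"wy":0,"wz":0,"tx":0,"ty":0,"tz":0,"hand":0},
    {"wx":0,"wy":0,"wz":0,"tx":0,"ty":0,"tz":0,"hand":0},
    {"wx":0,"wy":0,"wz":0,"tx":0,"ty":0,"tz":0,"hand":0},
    {"wx":0,"wy":0,"wz":0,"tx":0,"ty":0,"tz":0,"hand":0}
  ]
}}

```text
clock: 7.12
position: [0.5887, 0.2041, 0.1747]
ee_rot: [1.868, 2.526, -0.0]
force: [0.5, -1.0, -5.3]
width: 0.155
```

```bash
cat >> h.py <<'E'
def st():
    s=arm.observe();th=np.radians(17);ex=np.array([np.cos(th),np.sin(th)]);ey=np.array([-ex[1],ex[0]])
    O=np.array([.5913,.205]);p=s['position']
    R=Ro.from_rotvec(s['ee_rot']).as_matrix()
    print('t',round(s['clock'],2),'stand xyz mm',((p[:2]-O)@ex*1000).round(2),((p[:2]-O)@ey*1000).round(2),(p[2]*1000).round(2),'Fx,Fy,Fz',(s['force'][:2]@ex).round(2),(s['force'][:2]@ey).round(2),s['force'][2].round(2),'Mx,My',(s['ft_torque'][:2]@ex).round(3),(s['ft_torque'][:2]@ey).round(3),'yaw',np.degrees(np.arctan2(R[1,1],R[0,1])).round(2),'w',round(s['width'],3))
E
python3 -c "
from h import *
st()"
```

```text
t 7.12 stand xyz mm -2.72 -0.15 174.69 Fx,Fy,Fz 0.24 -1.08 -5.34 Mx,My -0.035 -0.143 yaw 17.04 w 0.155
```

Emit:
{"op": "step_arm", "data": {
  "plan": [
    {"wx":0,"wy":0,"wz":0,"tx":0,"ty":0.1,"tz":0,"hand":0},
    {"wx":0,"wy":0,"wz":0,"tx":0,"ty":0.1,"tz":0,"hand":0},
    {"wx":0,"wy":0,"wz":0,"tx":0,"ty":0.1,"tz":0,"hand":0},
    {"wx":0,"wy":0,"wz":0,"tx":0,"ty":0.1,"tz":0,"hand":0},
    {"wx":0,"wy":0,"wz":0,"tx":0,"ty":0,"tz":0,"hand":0},
    {"wx":0,"wy":0,"wz":0,"tx":0,"ty":0,"tz":0,"hand":0},
    {"wx":0,"wy":0,"wz":0,"tx":0,"ty":0,"tz":0,"hand":0},
    {"wx":0,"wy":0,"wz":0,"tx":0,"ty":0,"tz":0,"hand":0},
    {"wx":0,"wy":0,"wz":0,"tx":0,"ty":0,"tz":0,"hand":0},
    {"wx":0,"wy":0,"wz":0,"tx":0,"ty":0,"tz":0,"hand":0}
  ]
}}

```text
clock: 7.95
position: [0.5925, 0.2053, 0.1747]
ee_rot: [1.868, 2.526, -0.0]
force: [0.9, 0.9, -5.0]
width: 0.15
```

```bash
python3 -c "
from h import *
st()"
```

```text
t 7.95 stand xyz mm 1.25 -0.11 174.72 Fx,Fy,Fz 1.09 0.59 -4.97 Mx,My -0.026 -0.129 yaw 17.04 w 0.15
```

Emit:
{"op": "step_arm", "data": {
  "plan": [
    {"wx":0,"wy":0,"wz":0,"tx":0,"ty":0.1,"tz":0,"hand":0},
    {"wx":0,"wy":0,"wz":0,"tx":0,"ty":0.1,"tz":0,"hand":0},
    {"wx":0,"wy":0,"wz":0,"tx":0,"ty":0.1,"tz":0,"hand":0},
    {"wx":0,"wy":0,"wz":0,"tx":0,"ty":0.1,"tz":0,"hand":0},
    {"wx":0,"wy":0,"wz":0,"tx":0,"ty":0,"tz":0,"hand":0},
    {"wx":0,"wy":0,"wz":0,"tx":0,"ty":0,"tz":0,"hand":0},
    {"wx":0,"wy":0,"wz":0,"tx":0,"ty":0,"tz":0,"hand":0},
    {"wx":0,"wy":0,"wz":0,"tx":0,"ty":0,"tz":0,"hand":0},
    {"wx":0,"wy":0,"wz":0,"tx":0,"ty":0,"tz":0,"hand":0},
    {"wx":0,"wy":0,"wz":0,"tx":0,"ty":0,"tz":0,"hand":0}
  ]
}}

```text
clock: 8.78
position: [0.5962, 0.2064, 0.1746]
ee_rot: [-1.868, -2.526, 0.001]
force: [-1.7, -0.6, -5.5]
width: 0.15
```

```bash
python3 -c "
from h import *
st()"
```

```text
t 8.78 stand xyz mm 5.09 -0.14 174.58 Fx,Fy,Fz -1.77 -0.1 -5.5 Mx,My -0.06 0.584 yaw 17.04 w 0.15
```

Emit:
{"op": "step_arm", "data": {
  "plan": [
    {"wx":0,"wy":0,"wz":0,"tx":0,"ty":0.1,"tz":0,"hand":0},
    {"wx":0,"wy":0,"wz":0,"tx":0,"ty":0.1,"tz":0,"hand":0},
    {"wx":0,"wy":0,"wz":0,"tx":0,"ty":0.1,"tz":0,"hand":0},
    {"wx":0,"wy":0,"wz":0,"tx":0,"ty":0,"tz":0,"hand":0},
    {"wx":0,"wy":0,"wz":0,"tx":0,"ty":0,"tz":0,"hand":0},
    {"wx":0,"wy":0,"wz":0,"tx":0,"ty":0,"tz":0,"hand":0},
    {"wx":0,"wy":0,"wz":0,"tx":0,"ty":0,"tz":0,"hand":0},
    {"wx":0,"wy":0,"wz":0,"tx":0,"ty":0,"tz":0,"hand":0},
    {"wx":0,"wy":0,"wz":0,"tx":0,"ty":0,"tz":0,"hand":0},
    {"wx":0,"wy":0,"wz":0,"tx":0,"ty":0,"tz":0,"hand":0}
  ]
}}

```text
clock: 9.62
position: [0.5992, 0.2072, 0.1746]
ee_rot: [-1.868, -2.526, 0.0]
force: [-3.3, -1.2, -5.8]
width: 0.151
```

```bash
python3 -c "
from h import *
st();grab('wrist','w6');st()"
```

```text
t 9.62 stand xyz mm 8.16 -0.15 174.6 Fx,Fy,Fz -3.49 -0.14 -5.81 Mx,My -0.055 0.774 yaw 17.04 w 0.151
t 9.67 stand xyz mm 8.18 -0.16 174.59 Fx,Fy,Fz -3.55 0.45 -6.48 Mx,My -0.076 0.772 yaw 17.03 w 0.15
```

View pics/w6.png

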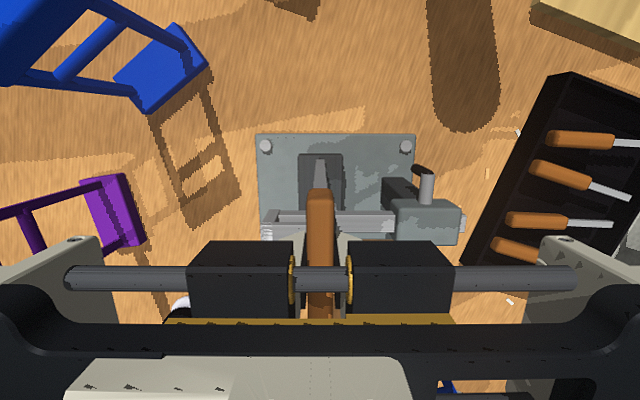

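Contact was felt between stand x +1.3 and +5.1. Going further in small steps.

Emit:
{"op": "step_arm", "data": {
  "plan": [
    {"wx":0,"wy":0,"wz":0,"tx":0,"ty":0.1,"tz":0,"hand":0},
    {"wx":0,"wy":0,"wz":0,"tx":0,"ty":0.1,"tz":0,"hand":0},
    {"wx":0,"wy":0,"wz":0,"tx":0,"ty":0.05,"tz":0,"hand":0},
    {"wx":0,"wy":0,"wz":0,"tx":0,"ty":0,"tz":0,"hand":0},
    {"wx":0,"wy":0,"wz":0,"tx":0,"ty":0,"tz":0,"hand":0},
    {"wx":0,"wy":0,"wz":0,"tx":0,"ty":0,"tz":0,"hand":0},
    {"wx":0,"wy":0,"wz":0,"tx":0,"ty":0,"tz":0,"hand":0},
    {"wx":0,"wy":0,"wz":0,"tx":0,"ty":0,"tz":0,"hand":0},
    {"wx":0,"wy":0,"wz":0,"tx":0,"ty":0,"tz":0,"hand":0},
    {"wx":0,"wy":0,"wz":0,"tx":0,"ty":0,"tz":0,"hand":0}
  ]
}}

```text
clock: 10.5
position: [0.6016, 0.208, 0.1747]
ee_rot: [1.868, 2.526, -0.0]
force: [-4.7, -0.9, -6.5]
width: 0.154
```

```bash
python3 -c "
from h import *
st();grab('scene','s6');st()
crop('s6',320,130,400,210,8,'c6')"
```

```text
t 10.5 stand xyz mm 10.75 -0.17 174.71 Fx,Fy,Fz -4.79 0.55 -6.46 Mx,My -0.057 1.053 yaw 17.03 w 0.154
t 10.55 stand xyz mm 10.73 -0.15 174.68 Fx,Fy,Fz -4.28 0.09 -7.13 Mx,My -0.102 1.119 yaw 17.03 w 0.149
```

View pics/c6.png

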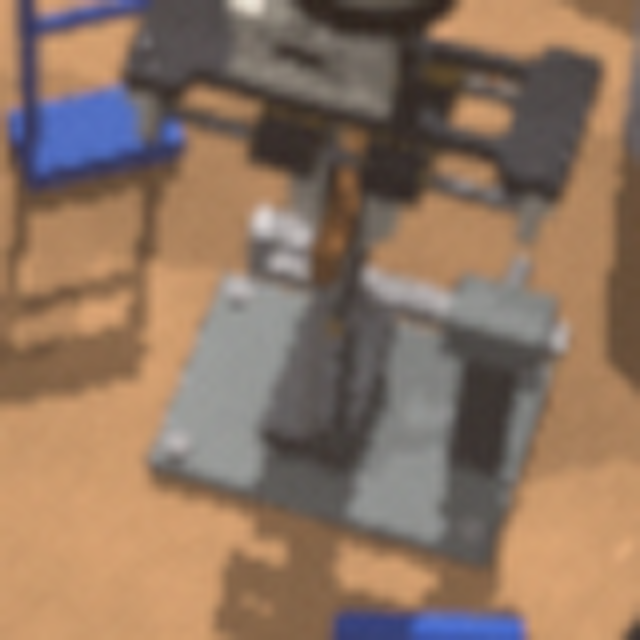

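Emit:
{"op": "step_arm", "data": {
  "plan": [
    {"wx":0,"wy":0,"wz":0,"tx":0,"ty":0.1,"tz":0,"hand":0},
    {"wx":0,"wy":0,"wz":0,"tx":0,"ty":0.1,"tz":0,"hand":0},
    {"wx":0,"wy":0,"wz":0,"tx":0,"ty":0.05,"tz":0,"hand":0},
    {"wx":0,"wy":0,"wz":0,"tx":0,"ty":0,"tz":0,"hand":0},
    {"wx":0,"wy":0,"wz":0,"tx":0,"ty":0,"tz":0,"hand":0},
    {"wx":0,"wy":0,"wz":0,"tx":0,"ty":0,"tz":0,"hand":0},
    {"wx":0,"wy":0,"wz":0,"tx":0,"ty":0,"tz":0,"hand":0},
    {"wx":0,"wy":0,"wz":0,"tx":0,"ty":0,"tz":0,"hand":0},
    {"wx":0,"wy":0,"wz":0,"tx":0,"ty":0,"tz":0,"hand":0},
    {"wx":0,"wy":0,"wz":0,"tx":0,"ty":0,"tz":0,"hand":0}
  ]
}}

```text
clock: 11.38
position: [0.604, 0.2087, 0.1747]
ee_rot: [-1.868, -2.526, 0.0]
force: [-5.1, -1.3, -5.2]
width: 0.149
```

```bash
python3 -c "
from h import *
st();grab('wrist','w7');st()"
```

```text
t 11.38 stand xyz mm 13.22 -0.14 174.67 Fx,Fy,Fz -5.26 0.25 -5.2 Mx,My -0.082 1.178 yaw 17.04 w 0.149
t 11.43 stand xyz mm 13.22 -0.17 174.67 Fx,Fy,Fz -5.46 0.09 -6.41 Mx,My -0.06 1.19 yaw 17.03 w 0.146
```

Emit:
{"op": "step_arm", "data": {
  "plan": [
    {"wx":0,"wy":0,"wz":0,"tx":0,"ty":0.03,"tz":0,"hand":0},
    {"wx":0,"wy":0,"wz":0,"tx":0,"ty":0,"tz":-0.1,"hand":0},
    {"wx":0,"wy":0,"wz":0,"tx":0,"ty":0,"tz":-0.1,"hand":0},
    {"wx":0,"wy":0,"wz":0,"tx":0,"ty":0,"tz":-0.1,"hand":0},
    {"wx":0,"wy":0,"wz":0,"tx":0,"ty":0,"tz":-0.1,"hand":0},
    {"wx":0,"wy":0,"wz":0,"tx":0,"ty":0,"tz":-0.1,"hand":0},
    {"wx":0,"wy":0,"wz":0,"tx":0,"ty":0,"tz":-0.1,"hand":0},
    {"wx":0,"wy":0,"wz":0,"tx":0,"ty":0,"tz":0,"hand":0},
    {"wx":0,"wy":0,"wz":0,"tx":0,"ty":0,"tz":0,"hand":0},
    {"wx":0,"wy":0,"wz":0,"tx":0,"ty":0,"tz":0,"hand":0}
  ]
}}

```text
clock: 12.27
position: [0.6047, 0.209, 0.1811]
ee_rot: [1.868, 2.526, 0.001]
force: [-4.0, 0.1, -2.8]
width: 0.15
```

```bash
python3 -c "
from h import *
st()"
```

```text
t 12.27 stand xyz mm 13.95 -0.08 181.05 Fx,Fy,Fz -3.81 1.27 -2.8 Mx,My -0.028 0.823 yaw 17.03 w 0.15
```

Emit:
{"op": "step_arm", "data": {
  "plan": [
    {"wx":0,"wy":0,"wz":0,"tx":0,"ty":0,"tz":-0.1,"hand":0},
    {"wx":0,"wy":0,"wz":0,"tx":0,"ty":0,"tz":-0.2,"hand":0},
    {"wx":0,"wy":0,"wz":0,"tx":0,"ty":0,"tz":-0.2,"hand":0},
    {"wx":0,"wy":0,"wz":0,"tx":0,"ty":0,"tz":-0.3,"hand":0},
    {"wx":0,"wy":0,"wz":0,"tx":0,"ty":0,"tz":-0.4,"hand":0},
    {"wx":0,"wy":0,"wz":0,"tx":0,"ty":0,"tz":-0.4,"hand":0},
    {"wx":0,"wy":0,"wz":0,"tx":0,"ty":0,"tz":-0.4,"hand":0},
    {"wx":0,"wy":0,"wz":0,"tx":0,"ty":0,"tz":-0.3,"hand":0},
    {"wx":0,"wy":0,"wz":0,"tx":0,"ty":0,"tz":-0.1,"hand":0},
    {"wx":0,"wy":0,"wz":0,"tx":0,"ty":0,"tz":0,"hand":0}
  ]
}}

```text
clock: 13.1
position: [0.6048, 0.209, 0.2053]
ee_rot: [1.868, 2.525, 0.002]
force: [-0.2, -0.5, -4.4]
width: 0.15
```

```bash
python3 -c "
from h import *
st(); grab('wrist','w8')"
```

```text
t 13.1 stand xyz mm 14.09 -0.09 205.33 Fx,Fy,Fz -0.31 -0.46 -4.38 Mx,My -0.071 -0.096 yaw 17.03 w 0.15
```

View pics/w8.png

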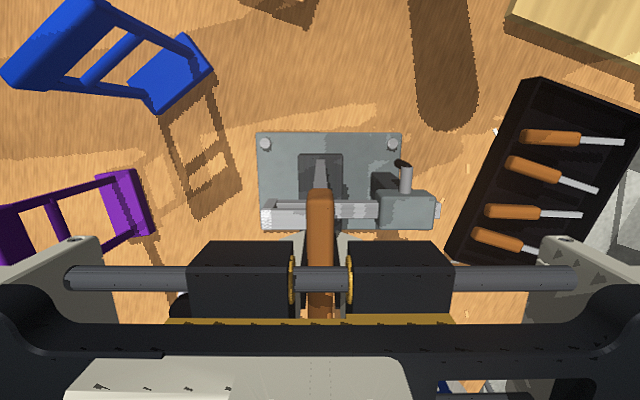

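```bash
python3 - <<'E'
from h import *
L=load('t0')
for n,u,v in [('blueL',200,240),('blueL',233,258),('blueL',222,233),('blueL',198,238),('blueL',236,250),('purp',263,267),('purp',297,250),('purp',290,243),('tin',321,216),('gouge',322,168),('gouge',322,186),('blueR',312,135),('blueR',288,118),('blueR',300,140)]: print(n,u,v,dep(L,u,v).round(3))
E
```

```text
blueL 200 240 [0.432 0.293 0.158]
blueL 233 258 [0.382 0.242 0.005]
blueL 222 233 [ 0.451  0.274 -0.001]
blueL 198 238 [0.437 0.299 0.156]
blueL 236 250 [0.404 0.232 0.017]
purp 263 267 [0.366 0.142 0.159]
purp 297 250 [ 0.401  0.067 -0.   ]
purp 290 243 [ 0.421  0.086 -0.001]
tin 321 216 [ 0.492 -0.     0.035]
gouge 322 168 [ 0.628 -0.006  0.002]
gouge 322 186 [ 0.575 -0.005  0.015]
blueR 312 135 [0.72  0.021 0.013]
blueR 288 118 [0.768 0.087 0.018]
blueR 300 140 [0.709 0.055 0.001]
```

Free at bar height 153 mm. Now drawing it off to stand -x.

Emit:
{"op": "step_arm", "data": {
  "plan": [
    {"wx":0,"wy":0,"wz":0,"tx":0,"ty":-0.3,"tz":0,"hand":0},
    {"wx":0,"wy":0,"wz":0,"tx":0,"ty":-0.7,"tz":0,"hand":0},
    {"wx":0,"wy":0,"wz":0,"tx":0,"ty":-1.2,"tz":0,"hand":0},
    {"wx":0,"wy":0,"wz":0,"tx":0,"ty":-1.6,"tz":0,"hand":0},
    {"wx":0,"wy":0,"wz":0,"tx":0,"ty":-1.6,"tz":0,"hand":0},
    {"wx":0,"wy":0,"wz":0,"tx":0,"ty":-1.6,"tz":0,"hand":0},
    {"wx":0,"wy":0,"wz":0,"tx":0,"ty":-1.5,"tz":0,"hand":0},
    {"wx":0,"wy":0,"wz":0,"tx":0,"ty":-0.9,"tz":-0.5,"hand":0},
    {"wx":0,"wy":0,"wz":0,"tx":0,"ty":-0.5,"tz":-1,"hand":0},
    {"wx":0,"wy":0,"wz":0,"tx":0,"ty":-0.2,"tz":-1,"hand":0}
  ]
}}

```text
clock: 13.98
position: [0.5071, 0.1791, 0.2308]
ee_rot: [1.868, 2.526, -0.0]
force: [0.5, 0.2, -4.2]
width: 0.15
```

```bash
python3 -c "
from h import *
st(); go(.577,-.28,.235,-12.9); grab('scene','s9');crop('s9',270,110,430,290,3.3,'c9')
crop('s0',250,210,340,290,8,'c10')"
```

```text
t 13.98 stand xyz mm -88.13 -0.16 230.77 Fx,Fy,Fz 0.58 0.03 -4.23 Mx,My -0.023 -0.079 yaw 17.05 w 0.15
pos [0.5071 0.1791 0.2308] yaw 17.05 tilt 0.02 F [ 0.54  0.19 -4.23] w 0.15 t 13.9833
shift cm [-45.941  -6.775  -0.41 ] rot units [-1.000e-03  3.000e-03  4.992e+00]
```

View pics/c9.png

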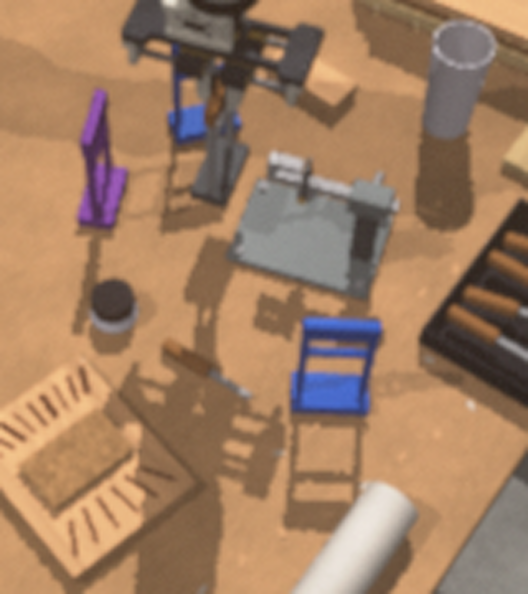

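View pics/c10.png

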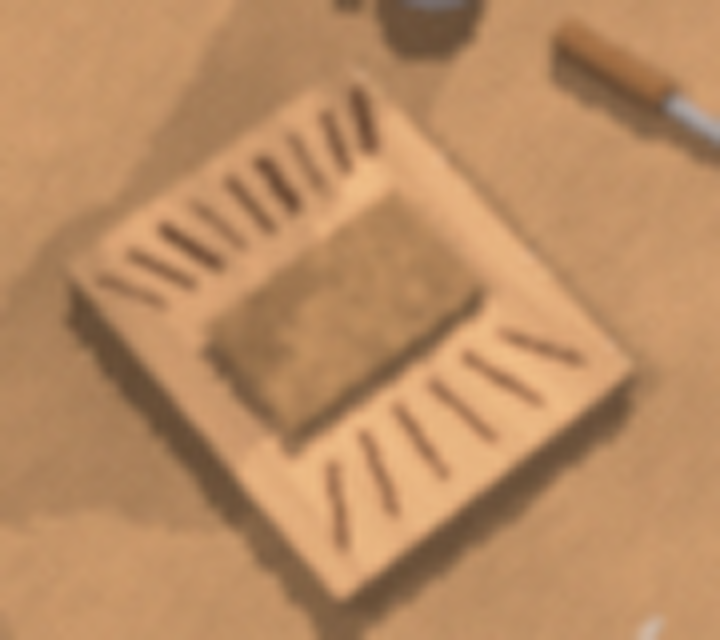

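The scene view shows the weight held free of the hook, in front of the stand. The hook is empty and the bystanders have not moved. Carrying it across past the pad to view the pad with the wrist camera.

Emit:
{"op": "step_arm", "data": {
  "plan": [
    {"wx":0,"wy":0,"wz":0,"tx":-0.6,"ty":-0.1,"tz":-0.4,"hand":0},
    {"wx":0,"wy":0,"wz":0,"tx":-1.4,"ty":-0.2,"tz":0,"hand":0},
    {"wx":0,"wy":0,"wz":0,"tx":-2.2,"ty":-0.3,"tz":0,"hand":0},
    {"wx":0,"wy":0,"wz":0,"tx":-2.8,"ty":-0.4,"tz":0,"hand":0},
    {"wx":0,"wy":0,"wz":0,"tx":-2.8,"ty":-0.4,"tz":0,"hand":0},
    {"wx":0,"wy":0,"wz":0,"tx":-2.8,"ty":-0.4,"tz":0,"hand":0},
    {"wx":0,"wy":0,"wz":0,"tx":-2.8,"ty":-0.4,"tz":0,"hand":0},
    {"wx":0,"wy":0,"wz":0,"tx":-2.8,"ty":-0.4,"tz":0,"hand":0},
    {"wx":0,"wy":0,"wz":0,"tx":-2.8,"ty":-0.4,"tz":0,"hand":0},
    {"wx":0,"wy":0,"wz":0,"tx":-2.8,"ty":-0.4,"tz":0,"hand":0}
  ]
}}

```text
clock: 14.87
position: [0.5457, -0.0604, 0.234]
ee_rot: [1.868, 2.525, 0.001]
force: [0.8, 0.6, -4.7]
width: 0.148
```

Emit:
{"op": "step_arm", "data": {
  "plan": [
    {"wx":0,"wy":0,"wz":0,"tx":-2.8,"ty":-0.4,"tz":0,"hand":0},
    {"wx":0,"wy":0,"wz":0,"tx":-2.8,"ty":-0.4,"tz":0,"hand":0},
    {"wx":0,"wy":0,"wz":0,"tx":-2.8,"ty":-0.4,"tz":0,"hand":0},
    {"wx":0,"wy":0,"wz":0,"tx":-2.8,"ty":-0.4,"tz":0,"hand":0},
    {"wx":0,"wy":0,"wz":0,"tx":-2.8,"ty":-0.4,"tz":0,"hand":0},
    {"wx":0,"wy":0,"wz":0,"tx":-2.6,"ty":-0.4,"tz":0,"hand":0},
    {"wx":0,"wy":0,"wz":0.6,"tx":-2.2,"ty":-0.3,"tz":0,"hand":0},
    {"wx":0,"wy":0,"wz":0.7,"tx":-1.6,"ty":-0.2,"tz":0,"hand":0},
    {"wx":0,"wy":0,"wz":0.7,"tx":-1,"ty":0,"tz":0,"hand":0},
    {"wx":0,"wy":0,"wz":0.7,"tx":-0.4,"ty":0,"tz":0,"hand":0}
  ]
}}

```text
clock: 15.7
position: [0.578, -0.2795, 0.2334]
ee_rot: [2.212, 2.229, -0.001]
force: [-0.6, 0.4, -6.0]
width: 0.147
```

Emit:
{"op": "step_arm", "data": {
  "plan": [
    {"wx":0,"wy":0,"wz":0.7,"tx":0,"ty":0,"tz":0,"hand":0},
    {"wx":0,"wy":0,"wz":0.7,"tx":0,"ty":0,"tz":0,"hand":0},
    {"wx":0,"wy":0,"wz":0.6,"tx":0,"ty":0,"tz":0,"hand":0},
    {"wx":0,"wy":0,"wz":0.3,"tx":0,"ty":0,"tz":0,"hand":0},
    {"wx":0,"wy":0,"wz":0,"tx":0,"ty":0,"tz":0,"hand":0},
    {"wx":0,"wy":0,"wz":0,"tx":0,"ty":0,"tz":0,"hand":0},
    {"wx":0,"wy":0,"wz":0,"tx":0,"ty":0,"tz":0,"hand":0},
    {"wx":0,"wy":0,"wz":0,"tx":0,"ty":0,"tz":0,"hand":0},
    {"wx":0,"wy":0,"wz":0,"tx":0,"ty":0,"tz":0,"hand":0},
    {"wx":0,"wy":0,"wz":0,"tx":0,"ty":0,"tz":0,"hand":0}
  ]
}}

```text
clock: 16.53
position: [0.578, -0.2759, 0.2337]
ee_rot: [-2.458, -1.957, -0.0]
force: [0.5, 0.0, -5.0]
width: 0.154
```

```bash
python3 -c "
from h import *
go(.577,-.1797,.235,-12.9); grab('wrist','w10')"
```

```text
pos [ 0.578  -0.2759  0.2337] yaw -12.95 tilt 0.0 F [ 0.51  0.04 -5.  ] w 0.154 t 16.5333
shift cm [ 9.35  -2.249 -0.127] rot units [ 0.    -0.    -0.008]
```

View pics/w10.png

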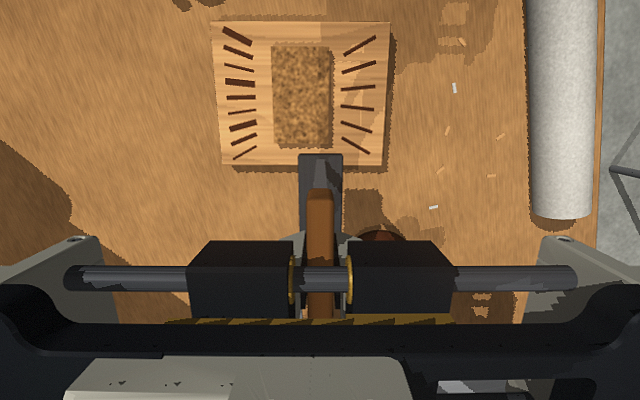

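The wrist view shows the full pad at (302,96), the block around it, and the held weight's base plate end at (321,155).

```bash
python3 -c "
from h import *
crop('w10',205,10,405,220,2.8,'c11');crop('w10',260,35,345,158,4.8,'c12');crop('w10',285,145,355,200,8,'c13')"
```

```text
(no output)
```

View pics/c12.png

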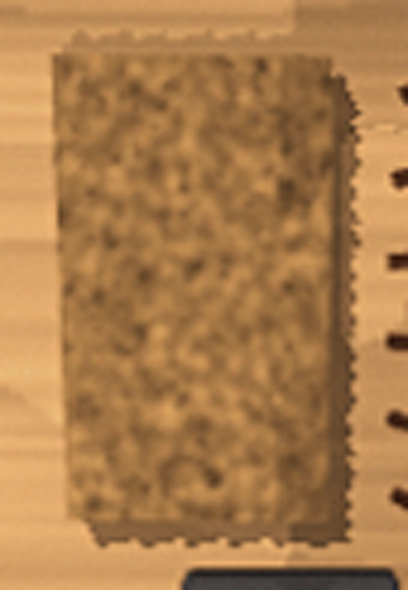

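View pics/c13.png

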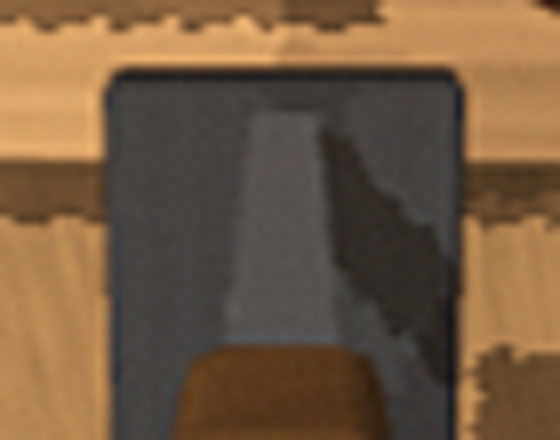

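```bash
python3 - <<'E'
from h import *
L=load('w10')
f=lambda u,v,z:atz(L,260+u/4.8,35+v/4.8,z)[:2]
def rep(P,n):
    P=np.array(P);c=P.mean(0)
    for a,b in [(0,3),(1,2)]: pass
    # order TL(+y,-x) TR(+y,+x) BR BL
    ang=[np.degrees(np.arctan2(*(P[b]-P[a])[::-1])).round(2) for a,b in [(0,1),(3,2)]]
    ay=[np.degrees(np.arctan2(-(P[b]-P[a])[0],(P[b]-P[a])[1])).round(2) for a,b in [(3,0),(2,1)]]
    print(n,c.round(4),ang,ay,[np.linalg.norm(P[b]-P[a]).round(4) for a,b in [(0,1),(3,2),(3,0),(2,1)]])
rep([f(54,55,.03),f(330,57,.03),f(330,520,.03),f(69,517,.03)],'pad wrist')
L2=load('s0');g=lambda u,v:atz(L2,250+u/8,210+v/8,.03)[:2]
rep([g(207+0,345),g(293,440),g(482,293),g(398,190)],'pad scene?')
print([g(*p).round(4) for p in [(398,190),(482,293),(293,440),(207,345)]])
h=lambda u,v,z:atz(L,285+u/8,145+v/8,z)[:2]
a,b=h(105,78,.098),h(462,78,.098);m=(a+b)/2;e=b-a
th=np.arctan2(e[1],e[0]);print('base end mid',m.round(4),'w',np.linalg.norm(e).round(4),'yaw',np.degrees(th).round(2))
ey=np.array([-np.sin(th),np.cos(th)]);print('base centre',(m-.042*ey).round(4))
# depth check
for u,v in [(321,165),(318,190)]: print(dep(L,u,v).round(4))
W=[dep(L,u,v) for u in range(300,342,2) for v in range(158,185,2)]
W=np.array(W);k=(W[:,2]>.085)&(W[:,2]<.11);A=np.c_[W[k][:,:2],np.ones(k.sum())];print('plane',np.linalg.lstsq(A,W[k][:,2],rcond=None)[0],np.median(W[k][:,2]))
E
```

```text
pad wrist [ 0.5793 -0.1743] [np.float64(-13.41), np.float64(-13.64)] [np.float64(-13.5), np.float64(-12.49)] [np.float64(0.0624), np.float64(0.0642), np.float64(0.1029), np.float64(0.1032)]
pad scene? [ 0.5857 -0.1772] [np.float64(-11.23), np.float64(-15.82)] [np.float64(169.45), np.float64(167.33)] [np.float64(0.0582), np.float64(0.0622), np.float64(0.1076), np.float64(0.1026)]
[array([ 0.5663, -0.1172]), array([ 0.6262, -0.1342]), array([ 0.6036, -0.2343]), array([ 0.5466, -0.223 ])]
base end mid [ 0.5881 -0.2348] w 0.0426 yaw -12.96
base centre [ 0.5786 -0.2757]
[ 0.5876 -0.2387  0.1356]
[ 0.5858 -0.2376  0.2236]
plane [0.01025153 0.04116744 0.10184015] 0.0974002864203461
```

```bash
python3 -c "
from h import *
go(.5788,-.1755,.196,-13.2)"
```

```text
pos [ 0.5779 -0.2759  0.2337] yaw -12.95 tilt 0.0 F [ 0.81 -0.71 -5.38] w 0.152 t 16.5833
shift cm [ 9.8   -2.165  3.772] rot units [-0.     0.     0.042]
```

Emit:
{"op": "step_arm", "data": {
  "plan": [
    {"wx":0,"wy":0,"wz":0.04,"tx":0.8,"ty":-0.2,"tz":0,"hand":0},
    {"wx":0,"wy":0,"wz":0,"tx":2,"ty":-0.4,"tz":0,"hand":0},
    {"wx":0,"wy":0,"wz":0,"tx":2.5,"ty":-0.5,"tz":0.3,"hand":0},
    {"wx":0,"wy":0,"wz":0,"tx":2.3,"ty":-0.5,"tz":0.6,"hand":0},
    {"wx":0,"wy":0,"wz":0,"tx":1.4,"ty":-0.4,"tz":0.9,"hand":0},
    {"wx":0,"wy":0,"wz":0,"tx":0.6,"ty":-0.17,"tz":0.9,"hand":0},
    {"wx":0,"wy":0,"wz":0,"tx":0.2,"ty":0,"tz":0.6,"hand":0},
    {"wx":0,"wy":0,"wz":0,"tx":0,"ty":0,"tz":0.4,"hand":0},
    {"wx":0,"wy":0,"wz":0,"tx":0,"ty":0,"tz":0,"hand":0},
    {"wx":0,"wy":0,"wz":0,"tx":0,"ty":0,"tz":0,"hand":0}
  ]
}}

```text
clock: 17.42
position: [0.579, -0.1771, 0.1966]
ee_rot: [2.464, 1.949, -0.001]
force: [-0.6, -0.6, -4.8]
width: 0.15
```

```bash
python3 -c "
from h import *
go(.5788,-.1755,.196,-13.2); grab('wrist','w11');grab('scene','s11');crop('w11',270,100,370,240,5.5/1.3,'c14')
crop('s11',245,200,345,290,7,'c15')"
```

```text
pos [ 0.579  -0.1771  0.1966] yaw -13.32 tilt 0.05 F [-0.56 -0.59 -4.83] w 0.15 t 17.4167
shift cm [ 0.151 -0.058  0.056] rot units [-0.002  0.008 -0.021]
```

View pics/w11.png

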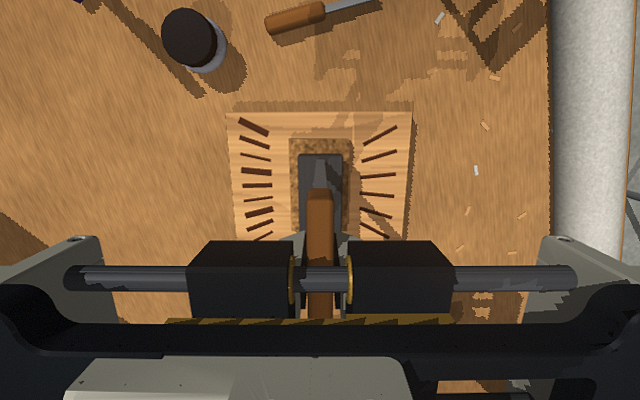

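View pics/c14.png

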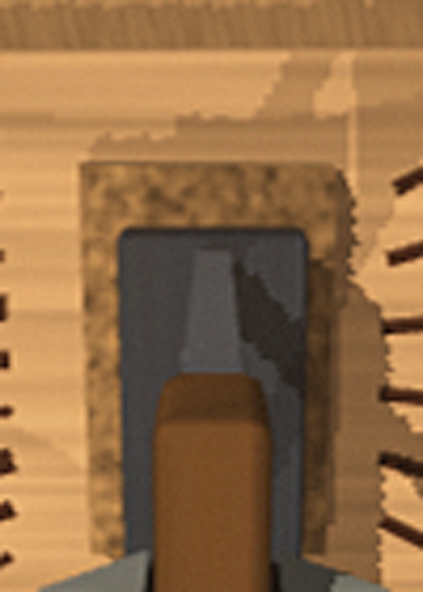

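View pics/c15.png

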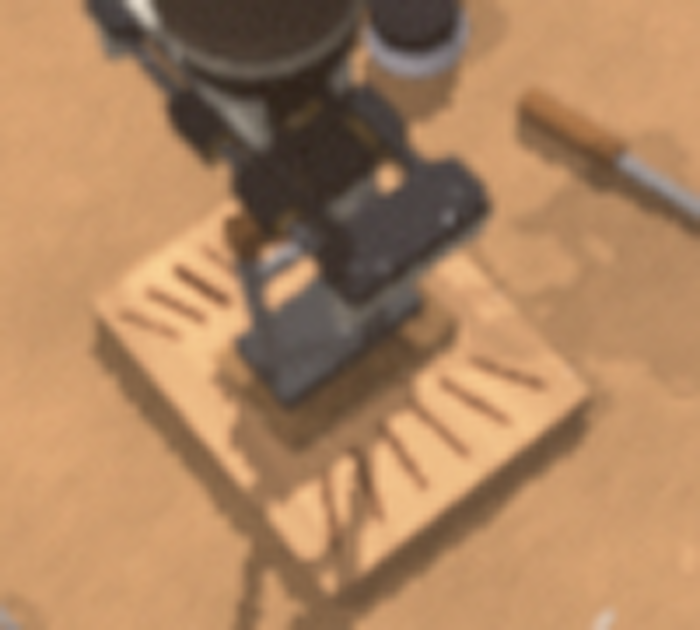

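```bash
python3 - <<'E'
from h import *
L=load('w11');s=5.5/1.3
f=lambda u,v,z:atz(L,270+u/s,100+v/s,z)[:2]
def end(a,b,half):
    m=(a+b)/2;e=b-a;th=np.arctan2(e[1],e[0]);print('w',np.linalg.norm(e).round(4),'yaw',np.degrees(th).round(2))
    return m
th=np.radians(-13.3);ex=np.array([np.cos(th),np.sin(th)]);ey=np.array([-ex[1],ex[0]])
P=end(f(80,163,.03),f(338,163,.03),.052)-.052*ey
B=end(f(118,232,.0608),f(308,232,.0608),.042)-.042*ey
B2=end(f(118,228,.0608),f(308,228,.0608),.042)-.042*ey
print('pad',P.round(4),'base',B.round(4),'err in weight axes mm',((P-B)@ex*1000).round(1),((P-B)@ey*1000).round(1))
l=f(92,550,.03);l0=f(80,163,.03);e=l0-l;print('left edge yaw',np.degrees(np.arctan2(-e[0],e[1])).round(2))
r=f(332,520,.03);r0=f(338,163,.03);e=r0-r;print('right edge yaw',np.degrees(np.arctan2(-e[0],e[1])).round(2))
E
```

```text
w 0.0638 yaw -13.34
w 0.0428 yaw -13.34
w 0.0428 yaw -13.34
pad [ 0.5794 -0.1738] base [ 0.5796 -0.1771] err in weight axes mm -0.9 3.2
left edge yaw -13.26
right edge yaw -12.64
```

```bash
python3 - <<'E'
from h import *
L=load('s11');g=lambda u,v,z:atz(L,245+u/7,200+v/7,z)[:2]
th=np.radians(-13.3);ex=np.array([np.cos(th),np.sin(th)]);ey=np.array([-ex[1],ex[0]])
a,b,c=g(290,407,.0448),g(421,310,.0448),g(240,358,.0448)
print('base',a,b,c,np.linalg.norm(a-b),np.linalg.norm(a-c))
C1=a-.022*ex+.042*ey;C2=b-.022*ex-.042*ey;C3=c+.022*ex+.042*ey;print('base c',C1,C2,C3)
pa=[(.5663,-.1172),(.6262,-.1342),(.6036,-.2343),(.5466,-.223)]
sg=[(-1,1),(1,1),(1,-1),(-1,-1)]
print('pad c',[(np.array(p)-s[0]*.032*ex-s[1]*.052*ey).round(4) for p,s in zip(pa,sg)])
crop('s11',265,225,325,270,13,'c16')
E
```

```text
base [ 0.59246472 -0.21962604] [ 0.61145556 -0.14257415] [ 0.55677259 -0.21444222] 0.07935771225625521 0.03606660094597987
base c [ 0.58071687 -0.17369144] [ 0.58038354 -0.17838657] [ 0.58784462 -0.1786298 ]
pad c [array([ 0.5855, -0.1752]), array([ 0.5831, -0.1774]), array([ 0.5844, -0.1763]), array([ 0.5897, -0.1798])]
```

View pics/c16.png

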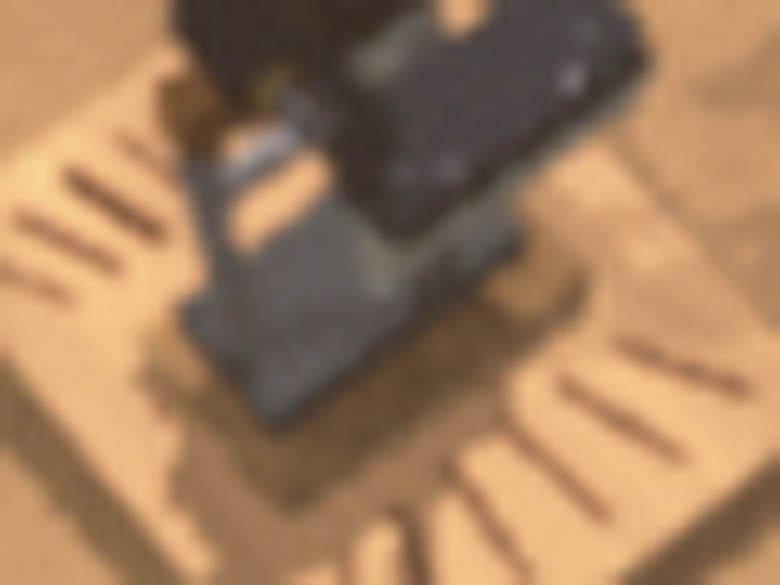

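Emit:
{"op": "step_arm", "data": {
  "plan": [
    {"wx":0,"wy":0,"wz":-0.02,"tx":0.15,"ty":-0.03,"tz":0.1,"hand":0},
    {"wx":0,"wy":0,"wz":0,"tx":0.15,"ty":-0.03,"tz":0.2,"hand":0},
    {"wx":0,"wy":0,"wz":0,"tx":0,"ty":0,"tz":0.3,"hand":0},
    {"wx":0,"wy":0,"wz":0,"tx":0,"ty":0,"tz":0.2,"hand":0},
    {"wx":0,"wy":0,"wz":0,"tx":0,"ty":0,"tz":0.1,"hand":0},
    {"wx":0,"wy":0,"wz":0,"tx":0,"ty":0,"tz":0,"hand":0},
    {"wx":0,"wy":0,"wz":0,"tx":0,"ty":0,"tz":0,"hand":0},
    {"wx":0,"wy":0,"wz":0,"tx":0,"ty":0,"tz":0,"hand":0},
    {"wx":0,"wy":0,"wz":0,"tx":0,"ty":0,"tz":0,"hand":0},
    {"wx":0,"wy":0,"wz":0,"tx":0,"ty":0,"tz":0,"hand":0}
  ]
}}

```text
clock: 18.35
position: [0.5793, -0.1724, 0.1878]
ee_rot: [2.46, 1.954, 0.0]
force: [-0.2, -0.2, -4.7]
width: 0.152
```

```bash
python3 -c "
from h import *
go(.5785,-.1742,.184,-13.2); grab('wrist','w12');grab('scene','s12');crop('w12',270,100,370,240,5.5/1.3,'c17')
crop('s12',265,225,325,270,13,'c18')"
```

```text
pos [ 0.5793 -0.1724  0.1878] yaw -13.09 tilt 0.01 F [-0.23 -0.17 -4.7 ] w 0.152 t 18.35
shift cm [-0.19  -0.041  0.383] rot units [0.002 0.001 0.019]
```

View pics/c17.png

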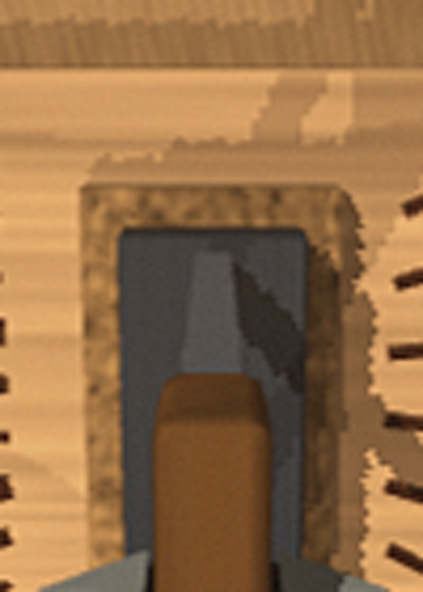

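View pics/c18.png

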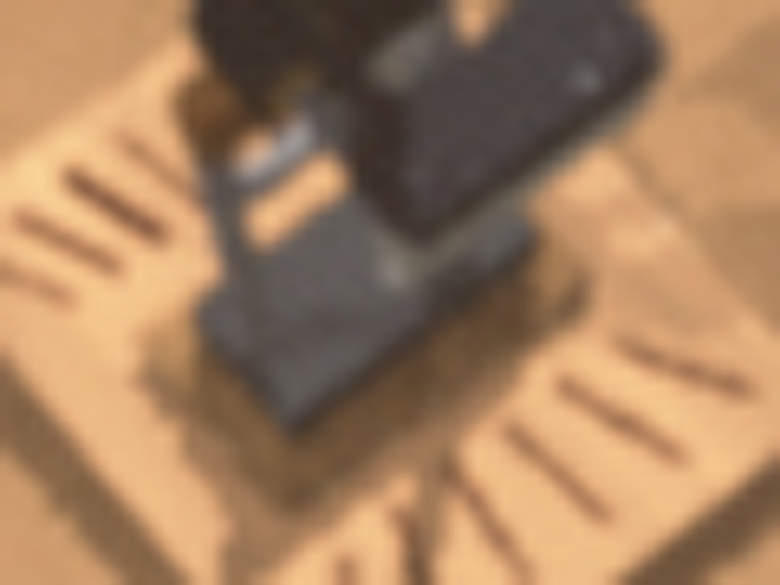

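```bash
python3 - <<'E'
from h import *
L=load('w12');s=5.5/1.3;s0=arm.observe()
f=lambda u,v,z:atz(L,270+u/s,100+v/s,z)[:2]
th=np.radians(-13.2);ex=np.array([np.cos(th),np.sin(th)]);ey=np.array([-ex[1],ex[0]])
a,b=f(80,187,.03),f(342,187,.03);print(np.linalg.norm(a-b))
Pl=a+.032*ex-.052*ey
zt=.1878-.1518+.016
c,d=f(118,234,zt),f(308,234,zt);print(np.linalg.norm(c-d))
B=(c+d)/2-.042*ey
print('pad from left',Pl.round(4),'base',B.round(4),((Pl-B)@ex*1000).round(2),((Pl-B)@ey*1000).round(2))
P=(a+b)/2-.052*ey;print(((P-B)@ex*1000).round(2),((P-B)@ey*1000).round(2))
L=load('s12')
g=lambda u,v,z:atz(L,265+u/13,225+v/13,z)[:2]
pc=[(g(148,370,.03),-1,-1),(g(290,500,.03),1,-1),(g(588,290,.03),1,1)]
print('pad scene',np.mean([p-.032*i*ex-.052*j*ey for p,i,j in pc],0).round(4),[(p-.032*i*ex-.052*j*ey).round(4) for p,i,j in pc])
zu=.036
bc=[(g(205,330,zu),-1,-1),(g(292,428,zu),1,-1),(g(538,248,zu),1,1)]
print('base scene',np.mean([p-.022*i*ex-.042*j*ey for p,i,j in bc],0).round(4),[(p-.022*i*ex-.042*j*ey).round(4) for p,i,j in bc])
E
```

```text
0.06327251652838184
0.04288978729384689
pad from left [ 0.5794 -0.1742] base [ 0.5798 -0.1728] -0.09 -1.47
-0.45 -1.42
pad scene [ 0.5864 -0.1766] [array([ 0.5918, -0.1796]), array([ 0.5827, -0.1708]), array([ 0.5846, -0.1796])]
base scene [ 0.5824 -0.1707] [array([ 0.5867, -0.1711]), array([ 0.5799, -0.1687]), array([ 0.5805, -0.1724])]
```

Emit:
{"op": "step_arm", "data": {
  "plan": [
    {"wx":0,"wy":0,"wz":0.02,"tx":-0.1,"ty":0.03,"tz":0,"hand":0},
    {"wx":0,"wy":0,"wz":0,"tx":-0.1,"ty":0.02,"tz":0.05,"hand":0},
    {"wx":0,"wy":0,"wz":0,"tx":0,"ty":0,"tz":0.1,"hand":0},
    {"wx":0,"wy":0,"wz":0,"tx":0,"ty":0,"tz":0.1,"hand":0},
    {"wx":0,"wy":0,"wz":0,"tx":0,"ty":0,"tz":0.1,"hand":0},
    {"wx":0,"wy":0,"wz":0,"tx":0,"ty":0,"tz":0.05,"hand":0},
    {"wx":0,"wy":0,"wz":0,"tx":0,"ty":0,"tz":0.05,"hand":0},
    {"wx":0,"wy":0,"wz":0,"tx":0,"ty":0,"tz":0,"hand":0},
    {"wx":0,"wy":0,"wz":0,"tx":0,"ty":0,"tz":0,"hand":0},
    {"wx":0,"wy":0,"wz":0,"tx":0,"ty":0,"tz":0,"hand":0}
  ]
}}

```text
clock: 19.28
position: [0.5794, -0.1744, 0.1833]
ee_rot: [2.462, 1.951, 0.0]
force: [1.0, 0.3, -4.6]
width: 0.151
```

```bash
python3 -c "
from h import *
st();go(.5785,-.1742,.180,-13.2); grab('wrist','w13');grab('scene','s13');crop('w13',270,100,370,240,5.5/1.3,'c19')
crop('s13',265,225,325,270,13,'c20')"
```

```text
t 19.28 stand xyz mm -122.35 -359.33 183.27 Fx,Fy,Fz 1.03 0.02 -4.65 Mx,My -0.01 -0.112 yaw -13.2 w 0.151
pos [ 0.5794 -0.1744  0.1833] yaw -13.2 tilt 0.0 F [ 0.98  0.32 -4.65] w 0.151 t 19.2833
shift cm [-0.    -0.088  0.327] rot units [0.001 0.    0.   ]
```

View pics/c19.png

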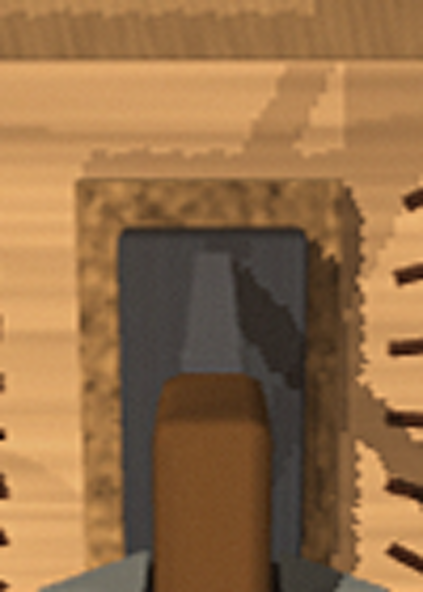

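View pics/c20.png

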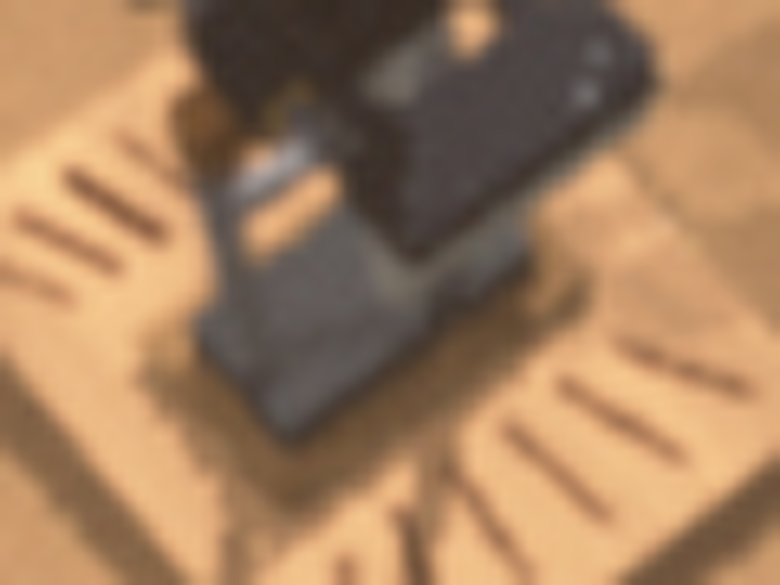

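```bash
python3 - <<'E'
from h import *
L=load('w13');s=5.5/1.3
f=lambda u,v,z:atz(L,270+u/s,100+v/s,z)[:2]
th=np.radians(-13.2);ex=np.array([np.cos(th),np.sin(th)]);ey=np.array([-ex[1],ex[0]])
a=f(76,181,.03);b=f(343,181,.03);print(np.linalg.norm(a-b))
zt=.1833-.1518+.016
for v in (228,231,235):
  c,d=f(118,v,zt),f(308,v,zt);B=(c+d)/2-.042*ey
  for P in (a+.032*ex-.052*ey,(a+b)/2-.052*ey): print(v,'err x,y',((P-B)@ex*1000).round(2),((P-B)@ey*1000).round(2))
# left/right margins lower down
l=f(84,480,.03);l2=f(124,480,zt);r=f(334,480,.03);r2=f(303,480,zt)
print('margins',((l2-l)@ex*1000).round(2),((r-r2)@ex*1000).round(2))
E
```

```text
0.06339029655274574
228 err x,y -0.49 -0.97
228 err x,y -0.8 -0.98
231 err x,y -0.49 -0.29
231 err x,y -0.8 -0.3
235 err x,y -0.49 0.61
235 err x,y -0.8 0.6
margins 11.52 9.32
```

Emit:
{"op": "step_arm", "data": {
  "plan": [
    {"wx":0,"wy":0,"wz":0,"tx":0,"ty":-0.08,"tz":0,"hand":0},
    {"wx":0,"wy":0,"wz":0,"tx":0,"ty":0,"tz":0.05,"hand":0},
    {"wx":0,"wy":0,"wz":0,"tx":0,"ty":0,"tz":0.05,"hand":0},
    {"wx":0,"wy":0,"wz":0,"tx":0,"ty":0,"tz":0.05,"hand":0},
    {"wx":0,"wy":0,"wz":0,"tx":0,"ty":0,"tz":0.05,"hand":0},
    {"wx":0,"wy":0,"wz":0,"tx":0,"ty":0,"tz":0,"hand":0},
    {"wx":0,"wy":0,"wz":0,"tx":0,"ty":0,"tz":0,"hand":0},
    {"wx":0,"wy":0,"wz":0,"tx":0,"ty":0,"tz":0,"hand":0},
    {"wx":0,"wy":0,"wz":0,"tx":0,"ty":0,"tz":0,"hand":0},
    {"wx":0,"wy":0,"wz":0,"tx":0,"ty":0,"tz":0,"hand":0}
  ]
}}

```text
clock: 20.22
position: [0.5786, -0.1742, 0.1813]
ee_rot: [2.462, 1.951, 0.0]
force: [-1.1, 0.3, -4.1]
width: 0.153
```

```bash
python3 -c "
from h import *
st();go(.5785,-.1742,.180,-13.2)"
```

```text
t 20.22 stand xyz mm -123.01 -358.97 181.33 Fx,Fy,Fz -0.96 0.57 -4.09 Mx,My 0.056 -0.024 yaw -13.2 w 0.153
pos [ 0.5786 -0.1742  0.1813] yaw -13.2 tilt 0.01 F [-1.09  0.27 -4.09] w 0.153 t 20.2167
shift cm [ 0.002 -0.012  0.133] rot units [ 0.002  0.    -0.001]
```

Emit:
{"op": "step_arm", "data": {
  "plan": [
    {"wx":0,"wy":0,"wz":0,"tx":0,"ty":0,"tz":0.05,"hand":0},
    {"wx":0,"wy":0,"wz":0,"tx":0,"ty":0,"tz":0.05,"hand":0},
    {"wx":0,"wy":0,"wz":0,"tx":0,"ty":0,"tz":0,"hand":0},
    {"wx":0,"wy":0,"wz":0,"tx":0,"ty":0,"tz":0,"hand":0},
    {"wx":0,"wy":0,"wz":0,"tx":0,"ty":0,"tz":0,"hand":0},
    {"wx":0,"wy":0,"wz":0,"tx":0,"ty":0,"tz":0,"hand":0},
    {"wx":0,"wy":0,"wz":0,"tx":0,"ty":0,"tz":0,"hand":0},
    {"wx":0,"wy":0,"wz":0,"tx":0,"ty":0,"tz":0,"hand":0},
    {"wx":0,"wy":0,"wz":0,"tx":0,"ty":0,"tz":0,"hand":0},
    {"wx":0,"wy":0,"wz":0,"tx":0,"ty":0,"tz":0,"hand":0}
  ]
}}

```text
clock: 21.05
position: [0.5786, -0.1742, 0.1803]
ee_rot: [2.462, 1.951, 0.0]
force: [-0.8, 1.2, 1.1]
width: 0.152
```

```bash
python3 -c "
from h import *
st();go(.5785,-.1742,.180,-13.2)"
```

```text
t 21.05 stand xyz mm -122.99 -358.97 180.33 Fx,Fy,Fz -0.42 1.43 1.11 Mx,My 0.239 0.1 yaw -13.2 w 0.152
pos [ 0.5786 -0.1742  0.1803] yaw -13.2 tilt 0.01 F [-0.82  1.24  1.11] w 0.152 t 21.05
shift cm [ 0.001 -0.014  0.033] rot units [ 0.002  0.    -0.   ]
```

The pad now carries the weight. Opening.

Emit:
{"op": "step_arm", "data": {
  "plan": [
    {"wx":0,"wy":0,"wz":0,"tx":0,"ty":0,"tz":0,"hand":0.18},
    {"wx":0,"wy":0,"wz":0,"tx":0,"ty":0,"tz":0,"hand":0.22},
    {"wx":0,"wy":0,"wz":0,"tx":0,"ty":0,"tz":0,"hand":0.3},
    {"wx":0,"wy":0,"wz":0,"tx":0,"ty":0,"tz":0,"hand":0.4},
    {"wx":0,"wy":0,"wz":0,"tx":0,"ty":0,"tz":0,"hand":0.5},
    {"wx":0,"wy":0,"wz":0,"tx":0,"ty":0,"tz":0,"hand":0.6},
    {"wx":0,"wy":0,"wz":0,"tx":0,"ty":0,"tz":0,"hand":0.7},
    {"wx":0,"wy":0,"wz":0,"tx":0,"ty":0,"tz":0,"hand":0.8},
    {"wx":0,"wy":0,"wz":0,"tx":0,"ty":0,"tz":0,"hand":0.8},
    {"wx":0,"wy":0,"wz":0,"tx":0,"ty":0,"tz":0,"hand":0.8}
  ]
}}

```text
clock: 21.88
position: [0.5786, -0.1743, 0.1802]
ee_rot: [2.462, 1.951, -0.0]
force: [0.5, -1.4, -0.5]
width: 0.75
```

```bash
python3 -c "
from h import *
st();grab('wrist','w14')"
```

```text
t 21.88 stand xyz mm -123.07 -358.95 180.23 Fx,Fy,Fz 0.03 -1.45 -0.46 Mx,My -0.007 -0.087 yaw -13.2 w 0.75
```

View pics/w14.png

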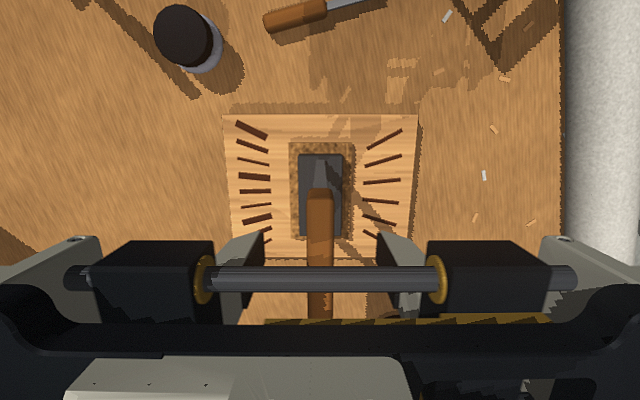

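Fingers open and clear; the weight stands on the pad at (320,195). Rising straight up, then backing off toward -y to inspect.

Emit:
{"op": "step_arm", "data": {
  "plan": [
    {"wx":0,"wy":0,"wz":0,"tx":0,"ty":0,"tz":-0.3,"hand":0.85},
    {"wx":0,"wy":0,"wz":0,"tx":0,"ty":0,"tz":-0.8,"hand":0.85},
    {"wx":0,"wy":0,"wz":0,"tx":0,"ty":0,"tz":-1.5,"hand":0.85},
    {"wx":0,"wy":0,"wz":0,"tx":0,"ty":0,"tz":-2,"hand":0.85},
    {"wx":0,"wy":0,"wz":0,"tx":0,"ty":0,"tz":-2,"hand":0.85},
    {"wx":0,"wy":0,"wz":0,"tx":0,"ty":0,"tz":-2,"hand":0.85},
    {"wx":0,"wy":0,"wz":0,"tx":-1,"ty":0,"tz":-1.5,"hand":0.85},
    {"wx":0,"wy":0,"wz":0,"tx":-2,"ty":0,"tz":-0.5,"hand":0.85},
    {"wx":0,"wy":0,"wz":0,"tx":-3,"ty":0,"tz":0,"hand":0.85},
    {"wx":0,"wy":0,"wz":0,"tx":-3,"ty":0,"tz":0,"hand":0.85}
  ]
}}

```text
clock: 22.77
position: [0.5584, -0.262, 0.288]
ee_rot: [2.458, 1.953, 0.002]
force: [-0.7, -0.5, 0.5]
width: 0.847
```

Emit:
{"op": "step_arm", "data": {
  "plan": [
    {"wx":0,"wy":0,"wz":0,"tx":-2.5,"ty":0,"tz":0,"hand":0.85},
    {"wx":0,"wy":0,"wz":0,"tx":-1,"ty":0,"tz":0,"hand":0.85},
    {"wx":0,"wy":0,"wz":0,"tx":0,"ty":0,"tz":0,"hand":0.85},
    {"wx":0,"wy":0,"wz":0,"tx":0,"ty":0,"tz":0,"hand":0.85},
    {"wx":0,"wy":0,"wz":0,"tx":0,"ty":0,"tz":0,"hand":0.85},
    {"wx":0,"wy":0,"wz":0,"tx":0,"ty":0,"tz":0,"hand":0.85},
    {"wx":0,"wy":0,"wz":0,"tx":0,"ty":0,"tz":0,"hand":0.85},
    {"wx":0,"wy":0,"wz":0,"tx":0,"ty":0,"tz":0,"hand":0.85},
    {"wx":0,"wy":0,"wz":0,"tx":0,"ty":0,"tz":0,"hand":0.85},
    {"wx":0,"wy":0,"wz":0,"tx":0,"ty":0,"tz":0,"hand":0.85}
  ]
}}

```text
clock: 23.6
position: [0.5501, -0.2956, 0.2862]
ee_rot: [2.462, 1.952, 0.0]
force: [0.1, -0.3, -0.4]
width: 0.851
```

```bash
python3 -c "
from h import *
st();grab('wrist','w15');grab('top','t15');grab('scene','s15');crop('w15',205,10,405,220,2.8,'c21');crop('t15',335,130,435,235,5,'c22')"
```

```text
t 23.6 stand xyz mm -185.76 -466.7 286.25 Fx,Fy,Fz -0.02 -0.3 -0.45 Mx,My -0.076 -0.057 yaw -13.18 w 0.851
```

View pics/w15.png

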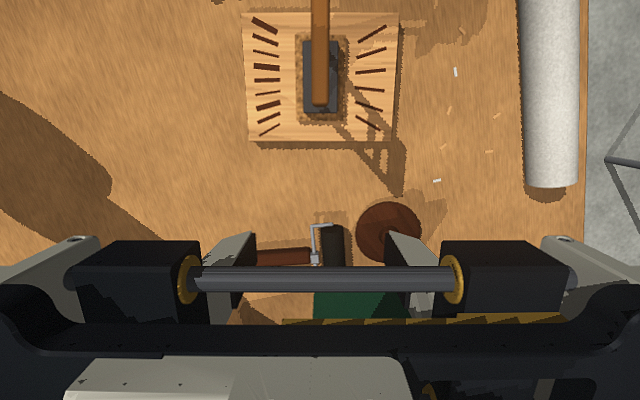

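View pics/t15.png

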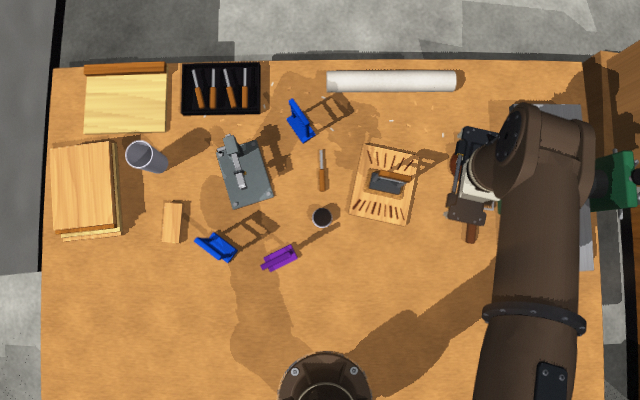

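View pics/s15.png

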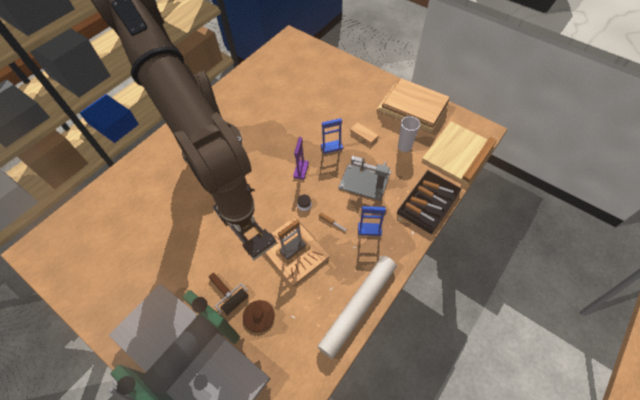

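The weight stands upright on the pad (top view about (388,182)) and nothing else has moved. Checking the centring in a crop.

```bash
python3 -c "
from h import *
crop('w15',285,20,360,135,5,'c23');crop('t15',350,145,425,220,8,'c24')"
```

```text
(no output)
```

View pics/c23.png

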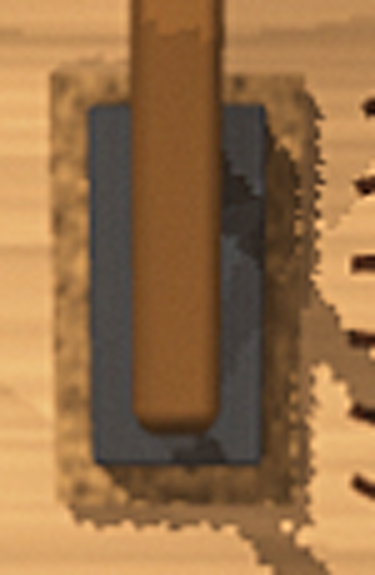

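View pics/c24.png

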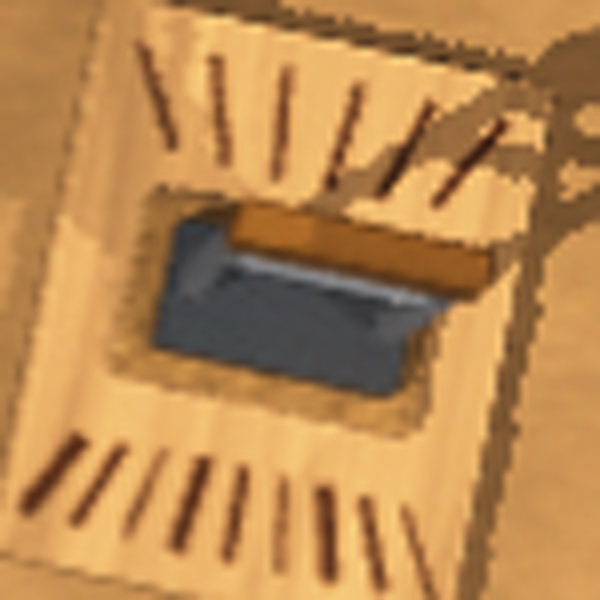

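```bash
python3 - <<'E'
from h import *
L=load('w15');f=lambda u,v,z:atz(L,285+u/5,20+v/5,z)[:2]
th=np.radians(-13.2);ex=np.array([np.cos(th),np.sin(th)]);ey=np.array([-ex[1],ex[0]])
P=np.array([f(50,73,.03),f(304,73,.03),f(304,503,.03),f(57,503,.03)])
B=np.array([f(89,105,.045),f(267,105,.045),f(264,464,.045),f(94,464,.045)])
for n,Q in (('pad',P),('base',B)):
    e=Q[1]-Q[0];g=Q[0]-Q[3];print(n,Q.mean(0).round(4),np.linalg.norm(e).round(4),np.linalg.norm(g).round(4),'yaw',np.degrees(np.arctan2(e[1],e[0])).round(2),np.degrees(np.arctan2(-g[0],g[1])).round(2))
d=B.mean(0)-P.mean(0);print('base-pad mm',(d@ex*1000).round(2),(d@ey*1000).round(2))
L=load('t15');f=lambda u,v,z:atz(L,350+u/8,145+v/8,z)[:2]
b=[(f(155,345,.045),-1,1),(f(400,395,.045),-1,-1)]
p=[(f(110,372,.03),-1,1),(f(415,437,.03),-1,-1)]
bc=np.mean([q-.022*i*ex-.042*j*ey for q,i,j in b],0);pc=np.mean([q-.032*i*ex-.052*j*ey for q,i,j in p],0)
print('top base-pad',((bc-pc)@ex*1000).round(1),((bc-pc)@ey*1000).round(1))
# tilt: grip top centre via depth in wrist
L=load('w15');d=L['d'];vv,uu=np.mgrid[0:130,285:360];q=np.stack([uu.ravel(),vv.ravel()],1).astype(float)
n=cv2.undistortPoints(q[:,None],L['mtx'],L['dist_coeffs'])[:,0];z=d[0:130,285:360].ravel();W=(np.c_[n*z[:,None],z]-L['t'])@L['R']
m=(W[:,2]>.178)&(W[:,2]<.198);r=cv2.minAreaRect(W[m][:,:2].astype(np.float32));print('grip top',r,np.median(W[m][:,2]))
c=np.array(r[0]);print('grip-base x mm',((c-B.mean(0))@ex*1000).round(2))
E
```

```text
pad [ 0.5798 -0.1746] 0.063 0.1031 yaw -13.18 -13.46
base [ 0.5795 -0.1751] 0.0427 0.0827 yaw -13.18 -13.21
base-pad mm -0.13 -0.55
top base-pad 0.5 -0.6
grip top ((0.5780434608459473, -0.1761617362499237), (0.07332869619131088, 0.013509446755051613), 76.53817749023438) 0.1869160597676429
grip-base x mm -1.21
```

```bash
python3 -c "
from h import *
st();arm.sign_off()"
```

```text
t 23.75 stand xyz mm -185.93 -466.92 286.22 Fx,Fy,Fz 0.89 0.36 -0.85 Mx,My -0.042 -0.075 yaw -13.2 w 0.85
the job is handed in; nothing more can be done
```

The weight is off its hook and standing upright in the middle of the cork-faced pad, and the job is handed in at 23.8 s.

**Unhooking:** I raised the bar about 3 mm and pushed it back against the keeper. First touch was at about stand x +3 to +4. I pushed about 10 mm past that, reading roughly 5.5–6 N. The bar then came up past the beak without catching, and I drew it off toward stand -x with the gripper only on the wooden grip.

**Placing:** I lowered it in half-millimetre steps until the pad carried the weight, then opened the jaws and backed away.

**Last checks:**
- **Centring:** the base is within about 0.6 mm of the pad's centre in both the wrist and top views.
- **Squareness:** it is turned within about 0.3° of the pad.
- **Uprightness:** the grip's top is 1.2 mm off the base's middle, which is less than 1° of lean.
- **Contact:** the force at the wrist reads zero apart from noise, so the robot touches nothing.
- **Bystanders:** none has visibly moved. In the last top view the arm partly hides the baren and the brayer, but the scene view shows both in place.

**Disagreement:** before release, my rough reading of the low-resolution scene view put the weight 4–6 mm off the pad's centre. I probably mistook the pad's lower edge for its top, so I went by the finer wrist view. The top view agreed with it afterwards.

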